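# Fetch the spice caddy with the pull hook

### The arm

A 6-joint arm with a two-finger parallel gripper is mounted at the origin on a cart in front of the work surface, level with it; the furniture and walls round the work are solid. World frame = base frame: x ahead of the robot, y to its left, z up, the work surface at z = 0. Lengths are in m, angles in rad, forces in N, time in s.
With the tool pointing down it reaches from about 0.35 to 0.725 m from the base axis. Payload 4.3 kg.
Tool frame: the origin (TCP) lies on the centre line of the jaws, within the pads' length; the fingertips stand 17 mm ahead of it and the grasp point (between the pads) lies 2 mm behind it; z points along the fingers, y is the direction in which the jaws open and shut (so a half turn about z gives the same grasp; the last joint's range is limited). The gripper opens to 85 mm and grips with 20 to 120 N. Pads are 22 mm wide; open, the fingers measure 114 mm over their backs; the gripper's body (76 mm by 85 mm) begins 54 mm behind the grasp point. The pads swing forward as they close: fully open they stand 13 mm farther back than shut.
Start: joints at [-1.34, 0.377, 0.081, 1.274, 0, 1.46], TCP at [0.192, -0.542, 0.248] pointing down, gripper open.
Joint ranges: [-2.72, 2.72], [-0.84, 1.66], [-1.02, 1.22], [-1.77, 2.12], [-1.37, 1.28], [-3.14, 3.14]. Speed limits (rad/s): [2.57, 2.57, 3.14, 3.14, 3.14, 3.14].

### API

Orientations are given as a unit quaternion [x, y, z, w].
In Python, from plant import * gives the robot as it stands.
- The arm moves only by the tool jog_arm, never from a script. Its argument "steps" is a list of rows, each an object with "gripper": the finger opening in m, from 0 to 0.0854; "travel": the shift along the tool's x, y, z in m, a list of three; "turn": the turn, a rotation vector about the tool's x, y, z in degrees, a list of three. In form: [{"gripper": gripper, "travel": [dx, dy, dz], "turn": [ax, ay, az]}, ...]. A call has 1 to 5 rows; each row is the pose to reach, as a shift and turn from the pose commanded when the call began, along the tool's axes at that moment; what a row does not reach only later rows make up. A row lasts 1/12 s, in which the tool goes at most 41.7 mm and 7.16 degrees, less where a joint would pass 70% of its speed; a pose out of reach is approached as far as the arm can. A call with a gripper value outside its range is refused whole. The fingers move at their own pace and stop on an object; the grip force is fixed at half the most. Time passes only in rows, so rows that repeat a pose let the fingers close. It gives the time, the measured TCP pose, the force and the opening at its end, in the units of the state.
- sense(): the state, without advancing time (a new reading comes with each control period).
- snapshot(name): name is "side" or "top" or "wrist"; returns the picture (400x640x3 uint8, red, green, blue); there is no depth.
- get_calibration(name): a dict with "fx", "fy", "cx", "cy" (pixels), "pose" (4x4, takes a point from camera to world coordinates); the wrist camera has in their place "mount" (4x4, takes a point from camera to tool coordinates, whose origin is the TCP and whose axes are the flange's). Camera axes: x right, y up, looking along -z (the intrinsics and any distortion apply to the point x, -y, -z); pixel columns grow to the right and rows downward; lengths in m; the calibration is good to about 2 mm. The wrist camera is an equidistant fisheye: a pixel r from the principal point sees the ray r / f radians off the axis. A picture is of the moment at which its call begins: read the wrist's pose just before it. get_calibration takes no time and is no camera call.
- sign_off(): hands the job in, once; it reports no verdict.
The state is a dict: "time_s": time; "q": joint angles; "joint_vel": joint speeds; "tau": joint torques, N m; "tool_pos": TCP position; "tcp_rot": TCP orientation; "ft_force": force on the tool from outside, world axes, zero at the start; "wrist_torque": the same for the moment, N m; "width": opening from 0.0 (shut) to 1.0 (fully open).
Only numpy, scipy, OpenCV 4.12 (cv2) and the standard library are available. Lean on these libraries where they do the work, as an engineer would, in place of code of your own. Each camera call takes 0.05 s, during which the arm holds its last target.

### The job

Take the blue-handled pull hook from its wooden cradle, drop its prong into the green pull pocket of the white spice caddy at the back, and with the hook alone drag the caddy gently to you until its front stands flush and about centred against the stop's rubber pad, pressed home with about a kilogram's pull (10 N), never yanked or banged. Then hang the hook back in its cradle as it was, keeping the two jars upright in the caddy, the caddy touching the pad and everything else where it is.

Things in the scene. Friction and masses are not known exactly. Their poses are not given: they have to be found in the camera images.
- hook_grip (a point): Centre of the pull hook's blue handle, also where to grip it. x runs along the handle towards the prong, z is up. Handle a flat bar 160 long, 16 wide, 26 high, from 85 behind this point to 75 ahead of it. A 10 thick steel rod goes on ahead to 150 from this point, where it bends straight down into the prong, a vertical round rod 10 thick. Mass about 160 g, balancing about 12 mm ahead of this point
- hook_tip (a point): Lowest end of the prong: 150 ahead of hook_grip and 55 below it; same axes
- cradle_seat (a point): Where the handle's centre is when the hook hangs in its cradle, 85 above the worktop; x is the direction in which the prong points. The cradle is fixed: a wooden base 160 x 60 x 8 with two forked posts 60 before and behind the seat along x, each 12 thick, open upward; the fork's slot is 22 wide, its bottom 72 above the worktop, its mouth flares to about 38 wide at 111 above the worktop. Between the posts the handle is free for the fingers
- caddy: White open plastic tray with two compartments, 104 (x) by 150 (y), walls 50 high and 4 thick, loose, about 0.55 kg (varies) plus its jars, friction unknown. Origin under its centre; its front is its -x side, towards the robot. The two jars stand in the back compartment (x above -9)
- caddy_pocket (a point): Middle of the inner face of the caddy's front wall, at rim height (50 above the worktop); x points into the pocket. The pull pocket lies behind it: from 0 to 36 along x, 31 wide in y between two green ribs, floor 4 above the worktop, ribs 48 high; the cross wall behind the pocket is 40 high
- caddy_front (a point): Foot of the caddy's outer front face, in its middle, 10 above the worktop, same axes as the caddy
- stop_bar: Fixed wooden bar, 200 (y) x 30 x 18. Origin on the worktop, middle of its far face; x points away from the robot, square to it. Past that face, on two rods, stands a black rubber pad 140 x 28 high, parallel to it, for the caddy's front. The pad's face is 12 to 32 mm along x from the origin, set differently each time and not measured: find it by feel. It gives about 1 mm per 6 N
- red_cap_jar: Spice jar with a red cap, 45 across, 108 high, loose in the caddy; origin under its centre
- yellow_cap_jar: Spice jar with a yellow cap, 45 across, 100 high, loose in the caddy; origin under its centre
- bowl: Bystander: white rice bowl 115 across, 52 high
- tin: Bystander: tin 75 across, 58 high
- garlic_bulb: Bystander: garlic bulb 60 across
- fruit: Bystander: lemon 78 x 55 x 56
- jar_glass: Bystander: empty glass jar 71 across, 99 high
There are look-alikes about, which are no part of the job. What is shaped like the red_cap_jar but purple is not meant.

How it is judged:
On the way, in this order (a step that is already met when the one before it is completed fails the run):
1. the pull hook is lifted out of its cradle (height (world z) of hook_grip above 0.118 m), for 0.1 s.
2. the prong is down in the caddy's pull pocket (z of hook_tip in the frame of caddy_pocket below -0.015 m and x of hook_tip in the frame of caddy_pocket between 0 and 0.036 m and y of hook_tip in the frame of caddy_pocket between -0.017 and 0.017 m), for 0.1 s.
3. the hook presses the caddy home against the stop, with at least 4 N on it for 0.3 s (contact force between caddy and stop_bar above 4 N and contact force between pull_hook and caddy above 1.5 N), for 0.3 s.
At the end, for the whole second after the job is handed in: Caddy flat, its front touching the stop's pad (0.1 N or more), square within 0.05 rad, centred within 30 mm; both jars upright (0.15 rad); hook released and still in both cradle forks, prong the same way, handle centre within 20 mm of the seat, 5 mm in height, 0.15 rad in direction (contact force between caddy and stop_bar above 0.1 N and x of caddy_front in the frame of stop_bar between 0.008 and 0.034 m and y of caddy_front in the frame of stop_bar between -0.03 and 0.03 m and angle between the x axis of caddy and the x axis of stop_bar, either way round below 0.05 rad and angle between caddy's own z axis and vertical below 0.05 rad and angle between each of red_cap_jar, yellow_cap_jar's own z axis and vertical below 0.15 rad and horizontal distance between hook_grip and cradle_seat below 0.02 m and z of hook_grip in the frame of cradle_seat between -0.005 and 0.005 m and x of hook_tip in the frame of cradle_seat above 0.1 m and angle between the x axis of hook_grip and the x axis of cradle_seat, either way round below 0.15 rad and linear speed of each of caddy, pull_hook below 0.02 m/s).
It fails at once if the gripper or arm touches the caddy or a jar (only the hook may move it) (contact force between any of the arm, the fingers and caddy above 0.5 N or contact force between the fingers and red_cap_jar above 0.5 N or contact force between the fingers and yellow_cap_jar above 0.5 N).
It fails at once if the caddy is pressed on the stop with more than 16 N (contact force between caddy and stop_bar above 16 N).
It fails at once if the hook bears on the caddy with more than 25 N (contact force between pull_hook and caddy above 25 N).
It fails at once if a jar tips over (angle between any of red_cap_jar, yellow_cap_jar's own z axis and vertical above 0.5 rad).
It fails at once if a bystander is moved by more than 20 mm (distance of any of bowl, tin, garlic_bulb, fruit, jar_glass from where it was at the start of the episode above 0.02 m).
It also fails if it takes over 72 s, if anything falls off the work surface, if the arm or the gripper's body presses on something with over 40 N, if the wrist force passes 120 N, or if a joint passes its speed limit or range.

## Working session

There is one attempt and no reset: what is moved stays moved. The work goes in short steps, Python scripts to look and compute and a tool call to move; the robot and the scene stay as the last step left them, time stands still between calls to the robot, and variables do not carry over. Pictures are saved under pics/ and viewed, and the job is handed in when it is done.

Besides the shell and the picture viewer there is one more tool, called after "Request:" as name(argument=value, ...) on one line, values as JSON. jog_arm: Moves the arm, as the interface text tells. Its arguments: {"type":"object","properties":{"steps":{"type":"array","items":{"type":"object","properties":{"gripper":{"type":"number"},"travel":{"type":"array","items":{"type":"number"}},"turn":{"type":"array","items":{"type":"number"}}}}}},"required":["steps"]}

```bash
mkdir -p pics; ls; python3 - <<'E'
from plant import *
import cv2, numpy as np
s=sense(); print({k:np.round(v,4).tolist() for k,v in s.items()})
for n in ("side","top","wrist"):
    c=get_calibration(n); print(n,{k:np.round(v,4).tolist() for k,v in c.items()})
    cv2.imwrite(f"pics/{n}0.png",snapshot(n)[:,:,::-1])
E
```

```text
pics
{'time_s': 0.0, 'q': [-1.3403, 0.3781, 0.0796, 1.2744, 0.0, 1.4605], 'joint_vel': [0.0012, 0.0001, 0.0, 0.0014, -0.0006, -0.0003], 'tau': [-0.0012, -46.3608, 26.9875, 0.0209, -0.0003, 0.0], 'tool_pos': [0.1921, -0.5413, 0.2473], 'tcp_rot': [0.9855, 0.1696, -0.0, -0.001], 'ft_force': [0.0214, 0.3706, 0.3188], 'wrist_torque': [-0.0077, 0.0153, -0.0575], 'width': 1.0016}
side {'fx': 447.7946, 'fy': 447.7946, 'cx': 319.1936, 'cy': 196.264, 'pose': [[-0.9753, 0.1404, -0.1705, 0.3843], [-0.2204, -0.5637, 0.7961, 1.1268], [0.0157, 0.814, 0.5807, 0.872], [0.0, 0.0, 0.0, 1.0]]}
top {'fx': 412.2009, 'fy': 412.2009, 'cx': 322.4796, 'cy': 198.6957, 'pose': [[-0.0282, 0.9957, -0.0886, 0.4781], [-0.9994, -0.0297, -0.0152, 0.0247], [-0.0178, 0.0881, 0.996, 1.2942], [0.0, 0.0, 0.0, 1.0]]}
wrist {'fx': 309.7069, 'fy': 309.7069, 'cx': 311.6798, 'cy': 201.0792, 'mount': [[0.0005, 0.9649, 0.2626, 0.0683], [1.0, -0.0005, 0.0, 0.0009], [0.0002, 0.2626, -0.9649, -0.1267], [0.0, 0.0, 0.0, 1.0]]}
```

View pics/top0.png

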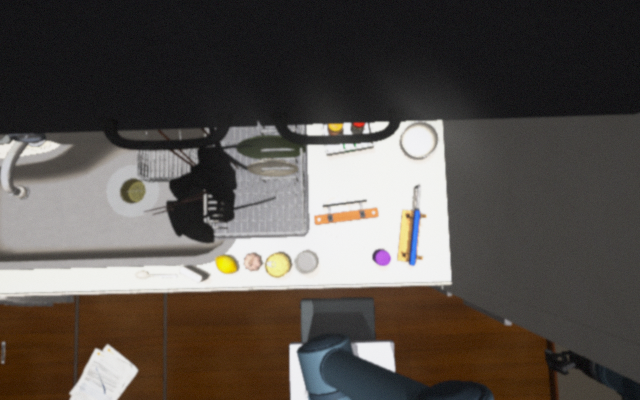

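View pics/side0.png

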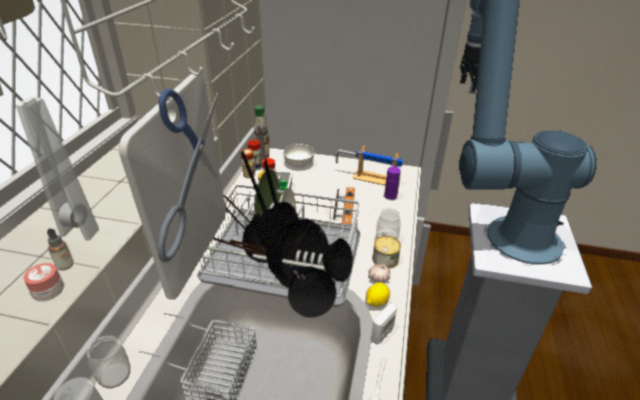

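View pics/wrist0.png

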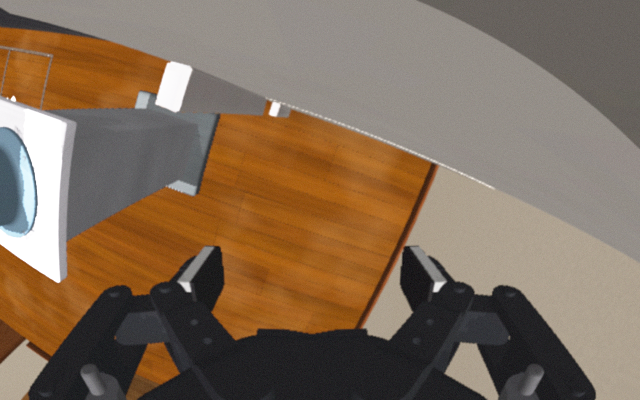

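```bash
cat > h.py <<'E'
import numpy as np, cv2
from plant import *
from scipy.spatial.transform import Rotation as R
def ray(name,u,v,state=None):
    c=get_calibration(name)
    x=(u-c['cx'])/c['fx']; y=(v-c['cy'])/c['fy']
    if name=='wrist':
        r=np.hypot(x,y); d=np.array([x/r*np.sin(r),-y/r*np.sin(r),-np.cos(r)]) if r>1e-9 else np.array([0,0,-1.])
        s=state; T=np.eye(4); T[:3,:3]=R.from_quat(s['tcp_rot']).as_matrix(); T[:3,3]=s['tool_pos']
        P=T@np.array(c['mount'])
    else:
        d=np.array([x,-y,-1.]); P=np.array(c['pose'])
    return P[:3,3],P[:3,:3]@d/np.linalg.norm(d)
def onz(name,u,v,z,state=None):
    o,d=ray(name,u,v,state); return o+d*(z-o[2])/d[2]
def proj(name,p,state=None):
    c=get_calibration(name)
    if name=='wrist':
        T=np.eye(4); T[:3,:3]=R.from_quat(state['tcp_rot']).as_matrix(); T[:3,3]=state['tool_pos']; P=T@np.array(c['mount'])
    else: P=np.array(c['pose'])
    q=np.linalg.inv(P)@np.append(p,1); q=np.array([q[0],-q[1],-q[2]])
    if name=='wrist':
        t=np.arctan2(np.hypot(q[0],q[1]),q[2]); n=np.hypot(q[0],q[1]); q2=q[:2]/n*t
    else: q2=q[:2]/q[2]
    return q2*[c['fx'],c['fy']]+[c['cx'],c['cy']]
def tri(a,b):
    (o1,d1),(o2,d2)=a,b
    A=np.stack([d1,-d2],1); t=np.linalg.lstsq(A,o2-o1,rcond=None)[0]
    p,q=o1+t[0]*d1,o2+t[1]*d2; return (p+q)/2,np.linalg.norm(p-q)
E
python3 - <<'E'
from h import *
t=cv2.imread('pics/top0.png');s=cv2.imread('pics/side0.png')
cv2.imwrite('pics/topc.png',cv2.resize(t[110:280,290:460],None,fx=3.5,fy=3.5,interpolation=cv2.INTER_CUBIC))
cv2.imwrite('pics/sidec.png',cv2.resize(s[95:245,220:420],None,fx=4,fy=4,interpolation=cv2.INTER_CUBIC))
E
```

```text
(no output)
```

View pics/topc.png

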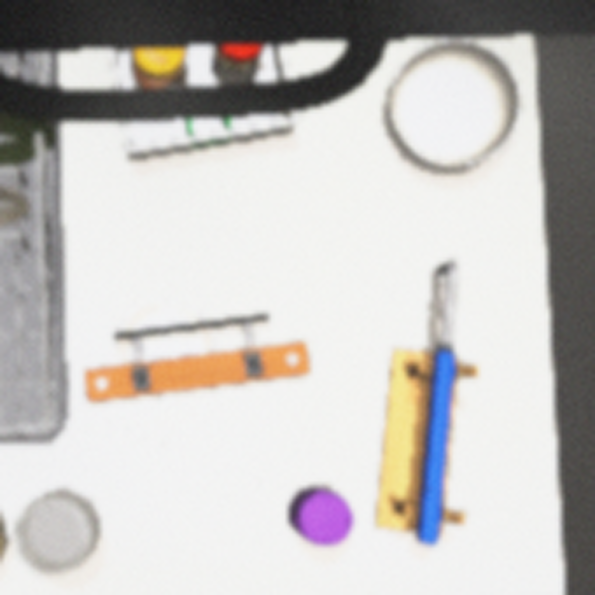

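View pics/sidec.png

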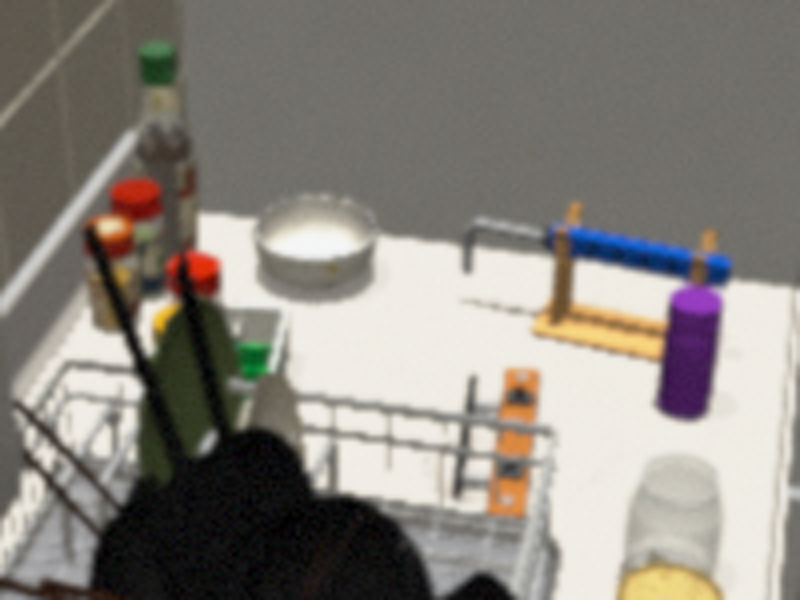

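```bash
python3 - <<'E'
from h import *
C=lambda x,y:(290+(x+.5)/3.5-.5,110+(y+.5)/3.5-.5)
S=lambda x,y:(220+(x+.5)/4-.5,95+(y+.5)/4-.5)
def P(n,x,y,z): print(n,np.round(onz('top',*C(x,y),z),4))
for n,x,y,z in [('handle rear',429,542,.085),('handle front',445,349,.085),('rod front',446,266,.085),
 ('stop near L',88,400,.018),('stop near R',311,373,.018),('stop far L',86,372,.018),('stop farR',306,344,.018),
 ('pad L',116,336,.03),('pad R',268,318,.03),('cad front L',128,156,.05),('cad front R',292,129,.05),
 ('ribL',190,128,.05),('ribR',228,123,.05),('yellow',159,60,.1),('red',239,47,.108),('purple',324,516,.108),
 ('bowl',451,106,.052),('glass',58,531,.099),('base L near',378,526,.008),('base L far',396,350,.008),('hoodedge',400,36,.3),('hoodedge',400,36,.5),('rack edge R',62,200,.05),('rack cornr',60,430,.05)]: P(n,x,y,z)
# segmentation of blue
t=cv2.imread('pics/top0.png');hsv=cv2.cvtColor(t,cv2.COLOR_BGR2HSV)
m=cv2.inRange(hsv,(105,150,60),(122,255,255)); m[:,:390]=0
p=np.argwhere(m>0)[:,::-1].astype(np.float32); r=cv2.minAreaRect(p);print(r)
b=cv2.boxPoints(r);print([np.round(onz('top',*q,.095),4).tolist() for q in b]); print(onz('top',*r[0],.095))
# triangulate
print(tri(ray('top',*C(429,540)),ray('side',*S(727,268))))
print(tri(ray('top',*C(446,266)),ray('side',*S(474,224))))
print(tri(ray('top',*C(239,47)),ray('side',*S(193,262))))
# prong tip
print(tri(ray('top',*C(116,336)),ray('side',*S(459,495))), tri(ray('top',*C(268,318)),ray('side',*S(472,378))))
E
```

```text
handle rear [ 0.3868 -0.211   0.085 ]
handle front [ 0.5461 -0.2319  0.085 ]
rod front [ 0.6159 -0.2361  0.085 ]
stop near L [0.514  0.0702 0.018 ]
stop near R [ 0.5321 -0.1273  0.018 ]
stop far L [0.5388 0.0713 0.018 ]
stop farR [ 0.5579 -0.1239  0.018 ]
pad L [0.569  0.0437 0.03  ]
pad R [ 0.5809 -0.0902  0.03  ]
cad front L [0.7249 0.0284 0.05  ]
cad front R [ 0.7443 -0.1155  0.05  ]
ribL [ 0.748  -0.0265  0.05  ]
ribR [ 0.7514 -0.0599  0.05  ]
yellow [ 7.962e-01 -3.000e-04  1.000e-01]
red [ 0.803  -0.0674  0.108 ]
purple [ 0.4118 -0.1225  0.108 ]
bowl [ 0.7598 -0.2543  0.052 ]
glass [0.405  0.0948 0.099 ]
base L near [ 0.3962 -0.1819  0.008 ]
base L far [ 0.5508 -0.2048  0.008 ]
hoodedge [ 0.7545 -0.1655  0.3   ]
hoodedge [ 0.6989 -0.1272  0.5   ]
rack edge R [0.6879 0.0871 0.05  ]
rack cornr [0.488  0.0938 0.05  ]
((414.4322204589844, 237.44459533691406), (4.927824020385742, 53.332157135009766), 5.572197437286377)
[[0.3899, -0.2011, 0.095], [0.5419, -0.2232, 0.095], [0.5401, -0.2373, 0.095], [0.3882, -0.215, 0.095]]
[ 0.46462215 -0.21909463  0.095     ]
(array([ 0.38836534, -0.21018592,  0.08980327]), np.float64(0.0009071953517436819))
(array([ 0.61336731, -0.23589121,  0.08699026]), np.float64(0.004530601119654086))
(array([ 0.80701339, -0.06574096,  0.11619856]), np.float64(0.012269197898140554))
(array([0.56866397, 0.04378181, 0.00581302]), np.float64(0.0042501835771579346)) (array([ 0.58201706, -0.09067082,  0.0239532 ]), np.float64(0.001170886857517761))
```

```bash
python3 - <<'E'
from h import *
print(onz('top',451,285,0),onz('top',443,112,0),onz('top',548,342,.5),onz('top',548,342,.25),onz('side',420,165,0),onz('side',443,100,.25),onz('side',465,0,.6))
t=cv2.imread('pics/top0.png')
cv2.imwrite('pics/topd.png',cv2.resize(t[250:400,420:640],None,fx=3.5,fy=3.5))
E
```

```text
[ 0.3147978  -0.34353766  0.        ] [ 0.85968499 -0.34836636  0.        ] [ 0.26886546 -0.3748073   0.5       ] [ 0.2030087  -0.50055881  0.25      ] [ 0.3185366  -0.35631305  0.        ] [ 0.27744362 -0.38898338  0.25      ] [ 0.27800228 -0.25892279  0.6       ]
```

View pics/topd.png

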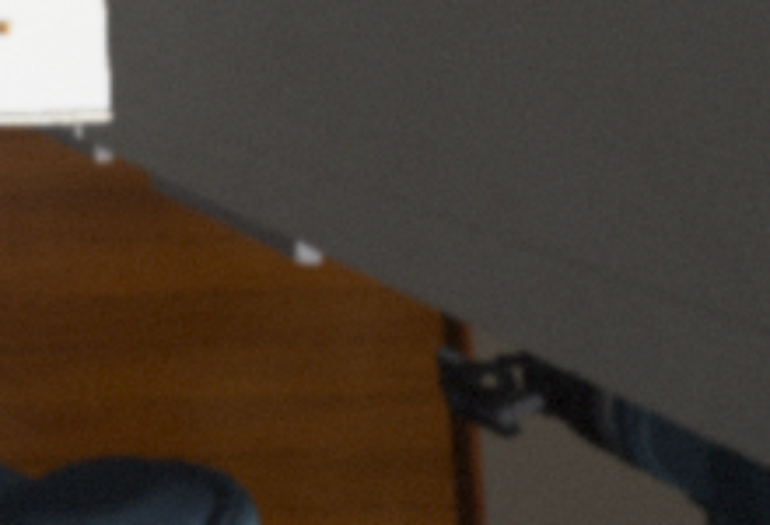

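```bash
cat >> h.py <<'E'
def plan(wps):
    "wps: (x,y,z,yaw_of_hook_forward) -> travel/turn (deg) in tool axes now; tool x = -hook x, z down"
    s=sense(); Rn=R.from_quat(s['tcp_rot'])
    print('t',s['time_s'],'pos',np.round(s['tool_pos'],4),'F',np.round(s['ft_force'],2),'w',round(s['width'],3),'q',np.round(s['q'],2))
    print('toolx yaw',np.arctan2(*Rn.as_matrix()[[1,0],0]),'tilt',np.round(Rn.as_matrix()[:2,2],4))
    for x,y,z,yaw in wps:
        Rt=R.from_euler('ZX',[yaw+np.pi,np.pi])
        print('travel',np.round(Rn.inv().apply(np.array([x,y,z])-s['tool_pos']),4),'turn',np.round((Rn.inv()*Rt).as_rotvec(degrees=True),2))
E
python3 - <<'E'
from h import *
plan([(.165,-.5,.247,-.137),(.17,-.34,.247,-.137),(.27,-.25,.247,-.137)])
E
```

```text
t 0.15 pos [ 0.1921 -0.5415  0.2476] F [-0.19  0.25 -0.22] w 1.002 q [-1.34  0.38  0.08  1.27  0.    1.46]
toolx yaw 0.3407881806466245 tilt [-0.0003  0.0015]
travel [-0.0117 -0.0481  0.0006] turn [-1.0000e-02 -1.2000e-01 -1.5262e+02]
travel [ 0.0465 -0.1973  0.0009] turn [-1.0000e-02 -1.2000e-01 -1.5262e+02]
travel [ 0.1709 -0.2487  0.001 ] turn [-1.0000e-02 -1.2000e-01 -1.5262e+02]
```

What could be mistaken for my targets:
- **Hook:** blue bar in the cradle at top (414,237), chosen. The blue-grey scissors at side (173,105) are not meant.
- **Red jar:** red cap in the caddy at top (358,125), chosen. A red-capped jar on the back shelf at side (253,142) and the purple jar at top (382,257) are decoys.
- **Caddy:** white tray with the green ribs at top (350,145). The white bowl at (419,140) is a bystander.

The enlarged crops confirm these choices. Now I move around the panel edge.

Request:
jog_arm(steps=[{"gripper": 0.0854,"travel": [-0.012,-0.04,0],"turn": [0,0,-7]},{"gripper": 0.0854,"travel": [0,-0.08,0],"turn": [0,0,-14]},{"gripper": 0.0854,"travel": [0.015,-0.12,0],"turn": [0,0,-21]},{"gripper": 0.0854,"travel": [0.03,-0.16,0],"turn": [0,0,-28]},{"gripper": 0.0854,"travel": [0.046,-0.197,0],"turn": [0,0,-35]}])

```text
time_s: 0.57
tool_pos: [0.1691, -0.3397, 0.2477]
tcp_rot: [0.888, 0.46, 0.0, -0.0]
ft_force: [1.9, 0.0, 1.2]
width: 0.999
```

```bash
python3 - <<'E'
from h import *
plan([(.22,-.29,.25,-.137),(.30,-.24,.23,-.137),(.36,-.235,.2,-.137),(.472,-.2215,.17,-.137)])
E
```

```text
t 0.5667 pos [ 0.1691 -0.3397  0.2477] F [1.93 0.04 1.2 ] w 0.999 q [-1.28 -0.02 -0.4   1.18  0.    0.91]
toolx yaw 0.9564254950626516 tilt [-0.0002  0.0009]
travel [ 0.07    0.013  -0.0023] turn [ 1.0000e-02 -6.0000e-02 -1.1735e+02]
travel [0.1569 0.0495 0.0177] turn [ 1.0000e-02 -6.0000e-02 -1.1735e+02]
travel [0.1956 0.0957 0.0477] turn [ 1.0000e-02 -6.0000e-02 -1.1735e+02]
travel [0.2711 0.1795 0.0777] turn [ 1.0000e-02 -6.0000e-02 -1.1735e+02]
```

Request:
jog_arm(steps=[{"gripper": 0.0854,"travel": [0.035,0.007,0],"turn": [0,0,-7]},{"gripper": 0.0854,"travel": [0.07,0.013,0],"turn": [0,0,-14]},{"gripper": 0.0854,"travel": [0.1,0.025,0],"turn": [0,0,-21]},{"gripper": 0.0854,"travel": [0.13,0.038,0.01],"turn": [0,0,-28]},{"gripper": 0.0854,"travel": [0.157,0.05,0.018],"turn": [0,0,-35]}])

```text
time_s: 0.98
tool_pos: [0.3028, -0.2418, 0.2304]
tcp_rot: [0.708, 0.706, 0.0, 0.001]
ft_force: [-0.4, -0.6, 0.4]
width: 1.003
```

```bash
python3 - <<'E'
from h import *
plan([(.36,-.235,.22,-.137),(.45,-.225,.2,-.137)])
E
```

```text
t 0.9833 pos [ 0.3028 -0.2418  0.2304] F [-0.36 -0.63  0.42] w 1.003 q [-0.84  0.01 -0.43  1.13  0.    0.73]
toolx yaw 1.5688953303985775 tilt [ 0.0012 -0.0011]
travel [0.0069 0.0572 0.0104] turn [ 1.000e-02  1.000e-01 -8.226e+01]
travel [0.0171 0.1472 0.0305] turn [ 1.000e-02  1.000e-01 -8.226e+01]
```

Request:
jog_arm(steps=[{"gripper": 0.0854,"travel": [0.004,0.03,0.006],"turn": [0,0,-7]},{"gripper": 0.0854,"travel": [0.007,0.06,0.012],"turn": [0,0,-14]},{"gripper": 0.0854,"travel": [0.01,0.09,0.018],"turn": [0,0,-21]},{"gripper": 0.0854,"travel": [0.014,0.12,0.024],"turn": [0,0,-28]},{"gripper": 0.0854,"travel": [0.017,0.147,0.03],"turn": [0,0,-35]}])

```text
time_s: 1.4
tool_pos: [0.4502, -0.2265, 0.1997]
tcp_rot: [0.462, 0.887, 0.0, -0.0]
ft_force: [-0.4, -0.6, -0.2]
width: 1.002
```

```bash
python3 - <<'E'
from h import *
plan([(.43,-.215,.2,-.137)])
E
```

```text
t 1.4 pos [ 0.4502 -0.2265  0.1997] F [-0.4  -0.56 -0.21] w 1.002 q [-0.59  0.25 -0.22  1.1   0.    0.37]
toolx yaw 2.1803192905167545 tilt [-0.0001  0.0001]
travel [ 0.021  -0.01   -0.0003] turn [ 0.000e+00 -1.000e-02 -4.723e+01]
```

Request:
jog_arm(steps=[{"gripper": 0.0854,"travel": [0.004,-0.002,0],"turn": [0,0,-7]},{"gripper": 0.0854,"travel": [0.008,-0.004,0],"turn": [0,0,-14]},{"gripper": 0.0854,"travel": [0.012,-0.006,0],"turn": [0,0,-21]},{"gripper": 0.0854,"travel": [0.016,-0.008,0],"turn": [0,0,-28]},{"gripper": 0.0854,"travel": [0.021,-0.01,0],"turn": [0,0,-35]}])

```text
time_s: 1.82
tool_pos: [0.4282, -0.2153, 0.1999]
tcp_rot: [0.175, 0.985, 0.0, -0.0]
ft_force: [-0.2, -0.9, -0.6]
width: 0.999
```

Request:
jog_arm(steps=[{"gripper": 0.0854,"travel": [0,0,0],"turn": [0,0,-7]},{"gripper": 0.0854,"travel": [0,0,0],"turn": [0,0,-12.2]},{"gripper": 0.0854,"travel": [0,0,0],"turn": [0,0,-12.2]}])

```text
time_s: 2.07
tool_pos: [0.4282, -0.2154, 0.2001]
tcp_rot: [0.071, 0.997, 0.0, -0.0]
ft_force: [-0.5, -0.2, -0.0]
width: 1.005
```

```bash
python3 - <<'E'
from h import *
plan([(.471,-.2215,.15,-.137)])
s=sense();im=snapshot('wrist');cv2.imwrite('pics/w1.png',im[:,:,::-1])
import json;json.dump({k:np.array(v).tolist() for k,v in s.items()},open('w1.json','w'))
E
```

```text
t 2.0667 pos [ 0.4282 -0.2154  0.2001] F [-0.47 -0.21 -0.05] w 1.005 q [-0.6   0.21 -0.28  1.08 -0.   -0.46]
toolx yaw 2.9986107298816247 tilt [-0.0004  0.0002]
travel [-0.0433  0.      0.0501] turn [ 0.01 -0.03 -0.34]
```

View pics/w1.png

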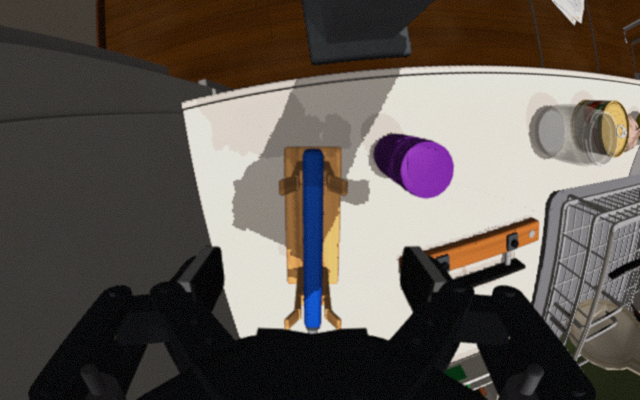

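```bash
python3 - <<'E'
from h import *
import json
s=json.load(open('w1.json'))
im=cv2.imread('pics/w1.png');hsv=cv2.cvtColor(im,cv2.COLOR_BGR2HSV)
m=cv2.inRange(hsv,(105,150,50),(122,255,255))
p=np.argwhere(m>0)[:,::-1]; print(p.min(0),p.max(0))
for v in range(160,331,20):
    u=p[p[:,1]==v,0]; l,r=u.min(),u.max()+1
    print(v,l,r,np.round(onz('wrist',l-.5,v,.098,s),4),np.round(onz('wrist',r-.5,v,.098,s),4))
for v in (150,330): print(onz('wrist',313,v,.098,s))
# purple, stop, forks
for n,u,v,z in [('stopL near',536,221,.018),('stopR near',400,259,.018),('stopL far',538,236,.018),('padL',524,262,.028),('slotRear L',342,183,.1),('slotRear R',283,187,.1)]: print(n,np.round(onz('wrist',u,v,z,s),4))
E
```

```text
[303 150] [322 327]
160 304 323 [ 0.3941 -0.2164  0.098 ] [ 0.3961 -0.2024  0.098 ]
180 304 323 [ 0.4091 -0.2186  0.098 ] [ 0.4111 -0.2044  0.098 ]
200 304 322 [ 0.4245 -0.2209  0.098 ] [ 0.4264 -0.2073  0.098 ]
220 304 322 [ 0.4404 -0.2233  0.098 ] [ 0.4424 -0.2094  0.098 ]
240 304 322 [ 0.4571 -0.2258  0.098 ] [ 0.4591 -0.2116  0.098 ]
260 304 321 [ 0.4747 -0.2285  0.098 ] [ 0.4766 -0.2148  0.098 ]
280 304 322 [ 0.4934 -0.2314  0.098 ] [ 0.4955 -0.2164  0.098 ]
300 305 321 [ 0.5136 -0.2337  0.098 ] [ 0.5156 -0.2199  0.098 ]
320 305 320 [ 0.5356 -0.2371  0.098 ] [ 0.5375 -0.2237  0.098 ]
[ 0.38764925 -0.20831286  0.098     ]
[ 0.54844632 -0.23113553  0.098     ]
stopL near [0.5152 0.0651 0.018 ]
stopR near [ 0.5293 -0.1284  0.018 ]
stopL far [0.5376 0.0719 0.018 ]
padL [0.565  0.0433 0.028 ]
slotRear L [ 0.415  -0.1902  0.1   ]
slotRear R [ 0.4118 -0.2345  0.1   ]
```

```bash
python3 - <<'E'
from h import *
plan([(.472,-.221,.14,-.145),(.472,-.221,.083,-.145)])
E
```

```text
t 2.1167 pos [ 0.4283 -0.2154  0.2001] F [-0.71  0.31  0.52] w 1.0 q [-0.6   0.21 -0.28  1.08 -0.   -0.45]
toolx yaw 2.9951971951047116 tilt [-0.0004  0.0002]
travel [-0.0441  0.0009  0.0601] turn [ 0.01 -0.03 -0.08]
travel [-0.0441  0.0009  0.1171] turn [ 0.01 -0.03 -0.08]
```

Request:
jog_arm(steps=[{"gripper": 0.0854,"travel": [-0.03,0.001,0.02],"turn": [0,0,0]},{"gripper": 0.0854,"travel": [-0.044,0.001,0.05],"turn": [0,0,0]},{"gripper": 0.0854,"travel": [-0.044,0.001,0.08],"turn": [0,0,0]},{"gripper": 0.0854,"travel": [-0.044,0.001,0.105],"turn": [0,0,0]},{"gripper": 0.0854,"travel": [-0.044,0.001,0.117],"turn": [0,0,0]}])

```text
time_s: 2.53
tool_pos: [0.4703, -0.2196, 0.0797]
tcp_rot: [0.073, 0.997, 0.001, -0.002]
ft_force: [0.1, 0.3, -1.3]
width: 0.998
```

Request:
jog_arm(steps=[{"gripper": 0.04,"travel": [0,0,0],"turn": [0,0,0]},{"gripper": 0.01,"travel": [0,0,0],"turn": [0,0,0]},{"gripper": 0.005,"travel": [0,0,0],"turn": [0,0,0]},{"gripper": 0.0,"travel": [0,0,0],"turn": [0,0,0]},{"gripper": 0.0,"travel": [0,0,0],"turn": [0,0,0]}])

```text
time_s: 2.95
tool_pos: [0.4732, -0.2216, 0.0847]
tcp_rot: [0.072, 0.997, -0.001, 0.001]
ft_force: [0.6, 0.3, 0.3]
width: 0.298
```

Request:
jog_arm(steps=[{"gripper": 0.0,"travel": [0,0,0],"turn": [0,0,0]},{"gripper": 0.0,"travel": [0,0,0],"turn": [0,0,0]},{"gripper": 0.0,"travel": [0,0,0],"turn": [0,0,0]},{"gripper": 0.0,"travel": [0,0,0],"turn": [0,0,0]},{"gripper": 0.0,"travel": [0,0,0],"turn": [0,0,0]}])

```text
time_s: 3.37
tool_pos: [0.4732, -0.2216, 0.0847]
tcp_rot: [0.072, 0.997, -0.001, 0.001]
ft_force: [0.1, 0.6, 6.4]
width: 0.179
```

```bash
python3 - <<'E'
from h import *
plan([])
cv2.imwrite('pics/s2.png',cv2.resize(snapshot('side')[95:245,220:420,::-1],None,fx=4,fy=4,interpolation=cv2.INTER_CUBIC))
E
```

```text
t 3.3667 pos [ 0.4732 -0.2216  0.0847] F [0.15 0.63 6.42] w 0.179 q [-0.56  0.38 -0.36  0.83 -0.   -0.41]
toolx yaw 2.9969664410923396 tilt [ 0.0024 -0.0015]
```

View pics/s2.png

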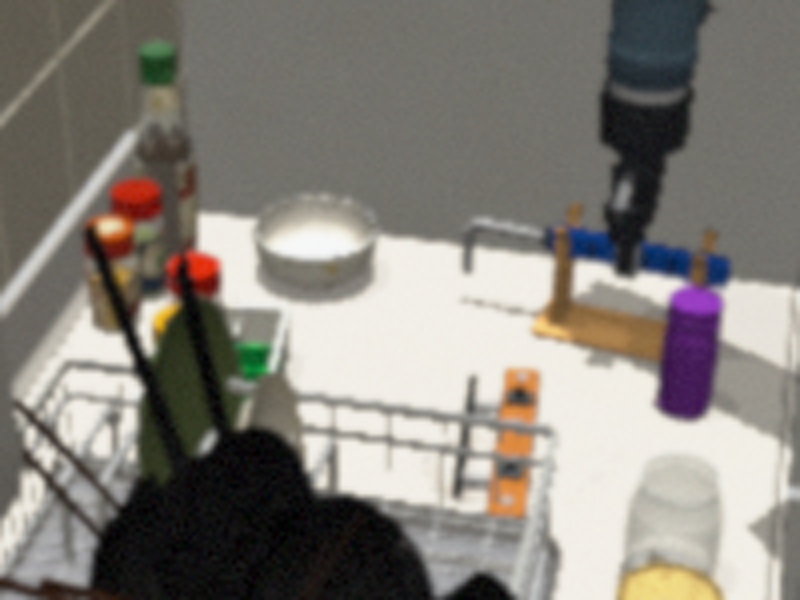

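```bash
python3 - <<'E'
from h import *
t=cv2.imread('pics/top0.png')
cv2.imwrite('pics/tope.png',cv2.resize(t[112:162,318:382],None,fx=12,fy=12,interpolation=cv2.INTER_CUBIC))
E
```

```text
(no output)
```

View pics/tope.png

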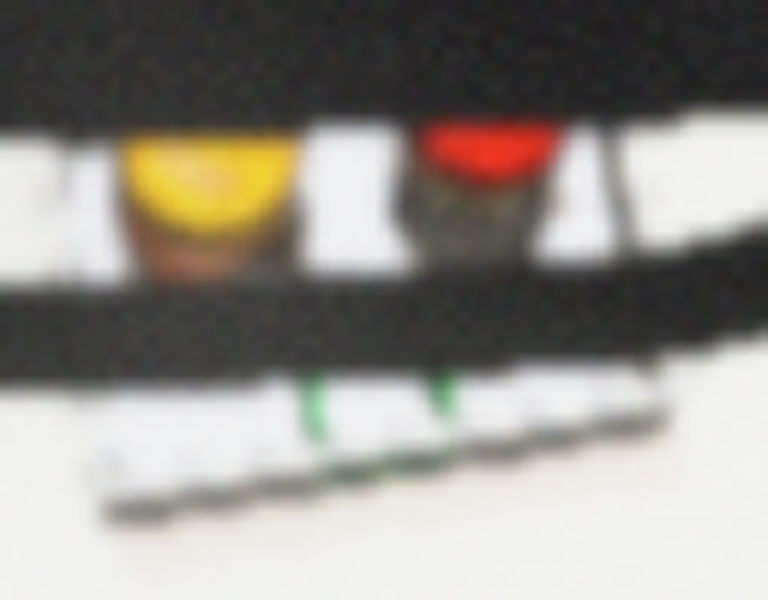

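Request:
jog_arm(steps=[{"gripper": 0.0,"travel": [0,0,-0.006],"turn": [0,0,0]},{"gripper": 0.0,"travel": [0,0,-0.02],"turn": [0,0,0]},{"gripper": 0.0,"travel": [0,0,-0.045],"turn": [0,0,0]},{"gripper": 0.0,"travel": [0,0,-0.075],"turn": [0,0,0]},{"gripper": 0.0,"travel": [0,0,-0.075],"turn": [0,0,0]}])

```text
time_s: 3.83
tool_pos: [0.4747, -0.2225, 0.1637]
tcp_rot: [0.072, 0.997, -0.002, 0.004]
ft_force: [1.3, 0.2, -0.8]
width: 0.181
```

```bash
python3 - <<'E'
from h import *
plan([])
cv2.imwrite('pics/s3.png',cv2.resize(snapshot('side')[75:225,220:420,::-1],None,fx=4,fy=4,interpolation=cv2.INTER_CUBIC))
E
```

```text
t 3.8333 pos [ 0.4747 -0.2225  0.1637] F [ 1.26  0.22 -0.78] w 0.181 q [-0.56  0.31 -0.24  1.01 -0.   -0.41]
toolx yaw 2.9971676003317986 tilt [ 0.0068 -0.0044]
```

View pics/s3.png

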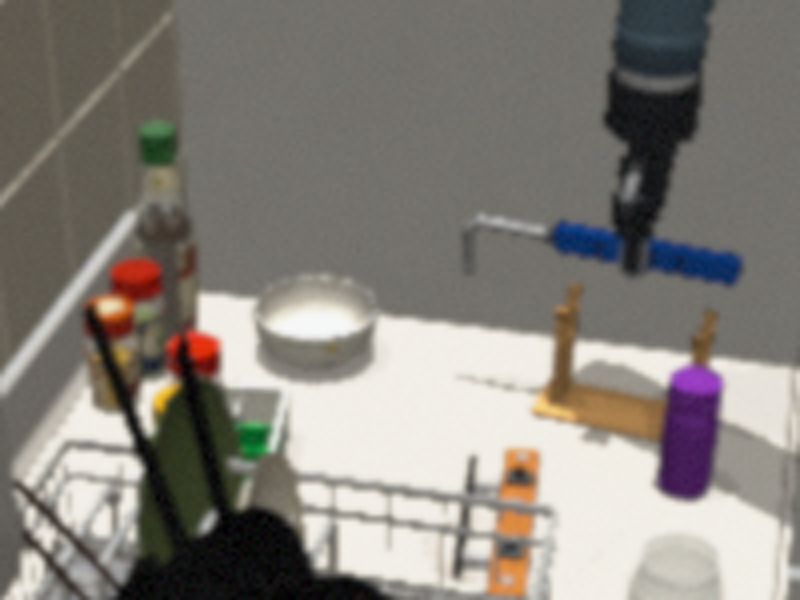

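```bash
python3 - <<'E'
from h import *
C=lambda x,y:(318+(x+.5)/12-.5,112+(y+.5)/12-.5)
for n,x,y,z in [('ribL',318,442,.048),('ribR',447,417,.048),('rim c',385,453,.05),('foot c',385,481,0),('rim L',105,496,.05),('rim R',665,411,.05),('foot L',105,524,0),('foot R',665,439,0)]:
    print(n,np.round(onz('top',*C(x,y),z),4))
# side view of green
S=lambda x,y:(220+(x+.5)/4-.5,95+(y+.5)/4-.5)
for x,y in [(236,352),(268,345),(270,372),(240,375),(290,312)]: print(np.round(onz('side',*S(x,y),.05),4))
E
```

```text
ribL [ 0.7417 -0.0267  0.048 ]
ribR [ 0.7472 -0.0599  0.048 ]
rim c [ 0.7379 -0.0436  0.05  ]
foot c [ 0.7408 -0.0461  0.    ]
rim L [0.7291 0.0281 0.05  ]
rim R [ 0.7465 -0.1153  0.05  ]
foot L [0.7317 0.0284 0.    ]
foot R [ 0.7498 -0.1206  0.    ]
[ 0.7724 -0.0432  0.05  ]
[ 0.7498 -0.0596  0.05  ]
[ 0.7372 -0.0219  0.05  ]
[ 0.7595 -0.0119  0.05  ]
[ 0.7458 -0.113   0.05  ]
```

```bash
python3 - <<'E'
from h import *
plan([(.611,-.057,.165,.1)])
E
```

```text
t 3.8833 pos [ 0.4742 -0.2222  0.1615] F [ 0.7  -0.83 -1.59] w 0.175 q [-0.56  0.31 -0.24  1.01 -0.   -0.41]
toolx yaw 2.997079064522066 tilt [ 0.0053 -0.0035]
travel [-0.1116  0.1832 -0.0034] turn [ -0.19   0.31 -14.01]
```

Request:
jog_arm(steps=[{"gripper": 0.0,"travel": [-0.016,0.026,0],"turn": [0,0,-2]},{"gripper": 0.0,"travel": [-0.039,0.064,0],"turn": [0,0,-5]},{"gripper": 0.0,"travel": [-0.062,0.102,0],"turn": [0,0,-8]},{"gripper": 0.0,"travel": [-0.085,0.14,0],"turn": [0,0,-11]},{"gripper": 0.0,"travel": [-0.103,0.17,0],"turn": [0,0,-13]}])

```text
time_s: 4.3
tool_pos: [0.5975, -0.067, 0.1569]
tcp_rot: [-0.042, 0.999, 0.0, -0.001]
ft_force: [1.2, -1.1, -1.2]
width: 0.179
```

Request:
jog_arm(steps=[{"gripper": 0.0,"travel": [-0.008,0.012,0],"turn": [0,0,-1]},{"gripper": 0.0,"travel": [-0.008,0.012,0],"turn": [0,0,-1]},{"gripper": 0.0,"travel": [-0.008,0.012,0],"turn": [0,0,-1]}])

```text
time_s: 4.55
tool_pos: [0.6036, -0.0555, 0.1568]
tcp_rot: [-0.051, 0.999, -0.0, -0.002]
ft_force: [-0.7, -1.3, -0.6]
width: 0.175
```

```bash
python3 - <<'E'
from h import *
plan([(.611,-.057,.12,.1),(.611,-.057,.067,.1)])
cv2.imwrite('pics/s4.png',cv2.resize(snapshot('side')[75:225,220:420,::-1],None,fx=4,fy=4,interpolation=cv2.INTER_CUBIC))
cv2.imwrite('pics/t4.png',cv2.resize(snapshot('top')[110:230,290:430,::-1],None,fx=5,fy=5,interpolation=cv2.INTER_CUBIC))
cv2.imwrite('pics/w4.png',snapshot('wrist')[:,:,::-1])
E
```

```text
t 4.55 pos [ 0.6036 -0.0555  0.1568] F [-0.69 -1.35 -0.55] w 0.175 q [-0.2   0.48  0.    1.09 -0.   -0.3 ]
toolx yaw -3.040295701463598 tilt [-0.003  -0.0004]
travel [-0.0073 -0.0023  0.0368] turn [-0.   -0.17  0.07]
travel [-0.0075 -0.0023  0.0898] turn [-0.   -0.17  0.07]
```

View pics/s4.png

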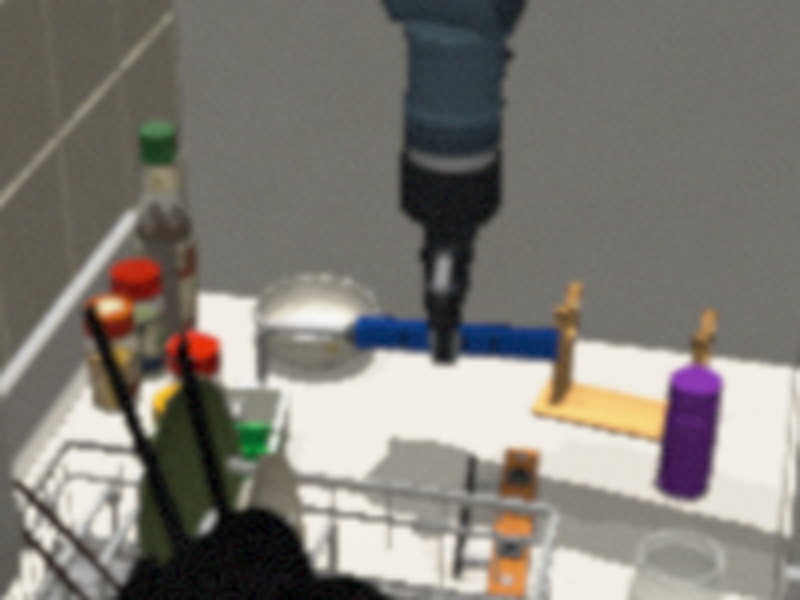

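View pics/t4.png

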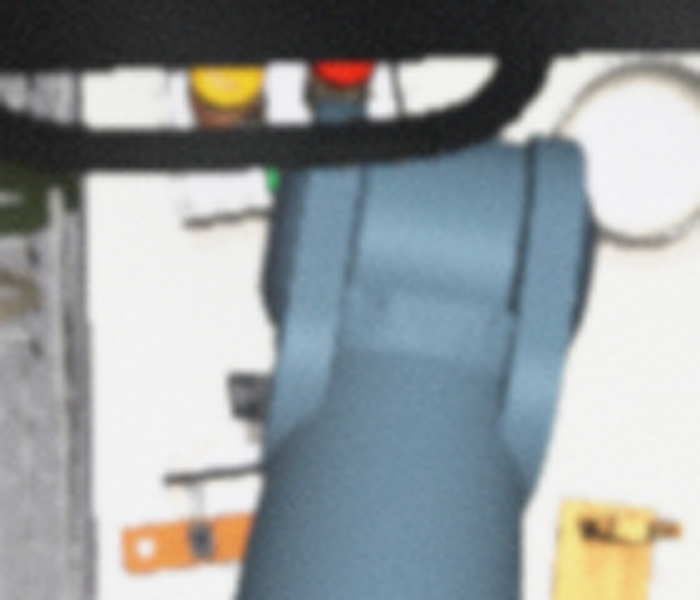

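View pics/w4.png

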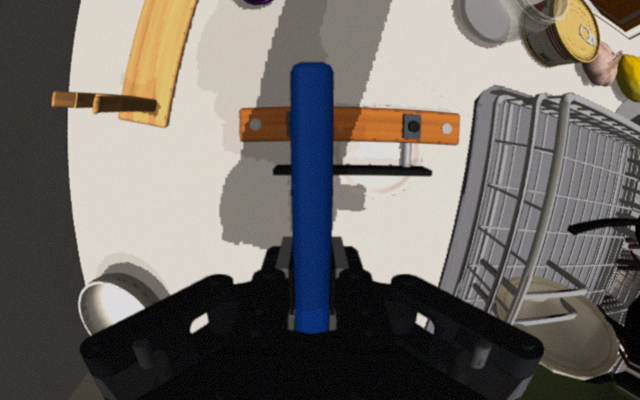

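```bash
python3 - <<'E'
from h import *
s=sense(); T=R.from_quat(s['tcp_rot']).as_matrix(); p=np.array(s['tool_pos'])
for n,o in [('grip',(0,0,-.002)),('bend',(-.15,0,-.002)),('tip',(-.15,0,.053)),('rear',(.085,0,-.002)),('front',(-.075,0,-.002))]:
    w=p+T@np.array(o); u=proj('side',w); print(n,np.round(w,4),'crop',np.round((u-[220,75]+.5)*4-.5,1))
print('cradle/pocket corners', [np.round((proj('side',np.array(q))-[220,75]+.5)*4-.5,1) for q in [(.76,-.042,.05),(.743,-.0435,.05),(.743,-.0435,.0)]])
E
```

```text
grip [ 0.6033 -0.0573  0.1597] crop [444.8 334.3]
bend [ 0.7525 -0.0426  0.1595] crop [254.9 320. ]
tip [ 0.7525 -0.0426  0.1045] crop [257.1 379.4]
rear [ 0.5187 -0.0656  0.1599] crop [554.  342.6]
front [ 0.6779 -0.05    0.1596] crop [349.4 327.1]
cradle/pocket corners [array([250.1, 434.8]), array([270.5, 436.6]), array([272.1, 486.2])]
```

Request:
jog_arm(steps=[{"gripper": 0.0,"travel": [-0.011,0,0.01],"turn": [0,0,0]},{"gripper": 0.0,"travel": [-0.011,0,0.03],"turn": [0,0,0]},{"gripper": 0.0,"travel": [-0.011,0,0.042],"turn": [0,0,0]},{"gripper": 0.0,"travel": [-0.011,0,0.042],"turn": [0,0,0]},{"gripper": 0.0,"travel": [-0.011,0,0.042],"turn": [0,0,0]}])

```text
time_s: 5.12
tool_pos: [0.614, -0.0561, 0.1157]
tcp_rot: [-0.049, 0.999, 0.0, -0.001]
ft_force: [0.0, -0.7, -2.0]
width: 0.176
```

```bash
python3 - <<'E'
from h import *
plan([])
cv2.imwrite('pics/s5.png',cv2.resize(snapshot('side')[145:205,250:330,::-1],None,fx=9,fy=9,interpolation=cv2.INTER_CUBIC))
s=sense(); T=R.from_quat(s['tcp_rot']).as_matrix(); p=np.array(s['tool_pos'])
K=lambda w:np.round((proj('side',np.array(w))-[250,145]+.5)*9-.5,1)
for n,o in [('bend',(-.15,0,-.002)),('tip',(-.15,0,.053)),('front',(-.075,0,-.002))]:
    w=p+T@np.array(o); print(n,np.round(w,4),K(w))
for q in [(.743,-.0435,.05),(.742,-.028,.05),(.747,-.059,.05),(.763,-.041,.05),(.778,-.039,.04)]: print(q,K(q))
E
```

```text
t 5.1167 pos [ 0.614  -0.0561  0.1157] F [ 0.04 -0.7  -2.04] w 0.176 q [-0.19  0.53 -0.03  1.01 -0.   -0.29]
toolx yaw -3.0436825392559865 tilt [-0.0025  0.0002]
bend [ 0.7642 -0.0413  0.1187] [275.  187.8]
tip [ 0.7642 -0.0413  0.0637] [280.4 317.1]
front [ 0.6896 -0.0487  0.1187] [483.8 204.3]
(0.743, -0.0435, 0.05) [339.3 353. ]
(0.742, -0.028, 0.05) [330.1 376.6]
(0.747, -0.059, 0.05) [340.5 328.8]
(0.763, -0.041, 0.05) [284.6 349.3]
(0.778, -0.039, 0.04) [244.7 369.4]
```

View pics/s5.png

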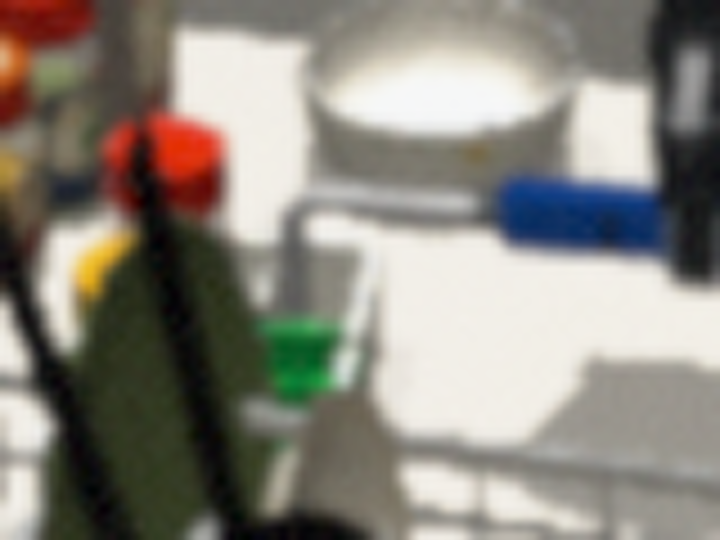

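Request:
jog_arm(steps=[{"gripper": 0.0,"travel": [0,0,0.008],"turn": [0,0,0]},{"gripper": 0.0,"travel": [0,0,0.016],"turn": [0,0,0]},{"gripper": 0.0,"travel": [0,0,0.02],"turn": [0,0,0]},{"gripper": 0.0,"travel": [0,0,0.02],"turn": [0,0,0]}])

```text
time_s: 5.5
tool_pos: [0.6145, -0.0549, 0.095]
tcp_rot: [-0.05, 0.999, 0.0, -0.001]
ft_force: [-0.0, -0.2, -1.0]
width: 0.176
```

Request:
jog_arm(steps=[{"gripper": 0.0,"travel": [0,0,0.008],"turn": [0,0,0]},{"gripper": 0.0,"travel": [0,0,0.016],"turn": [0,0,0]},{"gripper": 0.0,"travel": [0,0,0.024],"turn": [0,0,0]},{"gripper": 0.0,"travel": [0,0,0.027],"turn": [0,0,0]},{"gripper": 0.0,"travel": [0,0,0.027],"turn": [0,0,0]}])

```text
time_s: 5.92
tool_pos: [0.6143, -0.0548, 0.0677]
tcp_rot: [-0.05, 0.999, 0.0, -0.001]
ft_force: [-0.5, -0.3, -0.9]
width: 0.18
```

```bash
python3 - <<'E'
from h import *
plan([])
cv2.imwrite('pics/s6.png',cv2.resize(snapshot('side')[145:205,250:330,::-1],None,fx=9,fy=9,interpolation=cv2.INTER_CUBIC))
plan([])
E
```

```text
t 5.9167 pos [ 0.6143 -0.0548  0.0677] F [-0.47 -0.25 -0.88] w 0.18 q [-0.19  0.57 -0.1   0.91 -0.   -0.29]
toolx yaw -3.041608389908994 tilt [-0.0027  0.0004]
t 5.9667 pos [ 0.6148 -0.0549  0.0684] F [-0.23 -0.01 -0.87] w 0.174 q [-0.19  0.57 -0.1   0.91 -0.   -0.29]
toolx yaw -3.0415717435197176 tilt [-0.0017  0.0003]
```

View pics/s6.png

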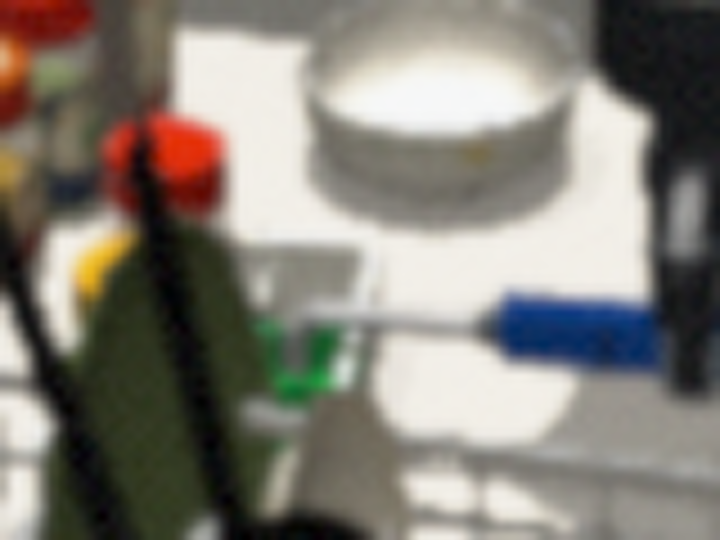

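Request:
jog_arm(steps=[{"gripper": 0.0,"travel": [0.003,0,0],"turn": [0,0,0]},{"gripper": 0.0,"travel": [0.006,0,0],"turn": [0,0,0]},{"gripper": 0.0,"travel": [0.009,0,0],"turn": [0,0,0]},{"gripper": 0.0,"travel": [0.012,0,0],"turn": [0,0,0]},{"gripper": 0.0,"travel": [0.012,0,0],"turn": [0,0,0]}])

```text
time_s: 6.38
tool_pos: [0.6028, -0.0563, 0.0695]
tcp_rot: [-0.05, 0.999, -0.0, -0.0]
ft_force: [0.3, -0.3, -2.1]
width: 0.174
```

Request:
jog_arm(steps=[{"gripper": 0.0,"travel": [0.002,0,0],"turn": [0,0,0]},{"gripper": 0.0,"travel": [0.004,0,0],"turn": [0,0,0]},{"gripper": 0.0,"travel": [0.006,0,0],"turn": [0,0,0]}])

```text
time_s: 6.63
tool_pos: [0.5989, -0.0569, 0.0698]
tcp_rot: [-0.05, 0.999, -0.0, 0.001]
ft_force: [3.8, 0.3, -2.2]
width: 0.179
```

```bash
python3 - <<'E'
from h import *
plan([])
E
```

```text
t 6.6333 pos [ 0.5989 -0.0569  0.0698] F [ 3.79  0.32 -2.21] w 0.179 q [-0.2   0.54 -0.15  0.88  0.   -0.3 ]
toolx yaw -3.041484235990891 tilt [ 0.0028 -0.0002]
```

Request:
jog_arm(steps=[{"gripper": 0.0,"travel": [0.004,0.0017,0],"turn": [0,0,0]},{"gripper": 0.0,"travel": [0.008,0.0034,0],"turn": [0,0,0]},{"gripper": 0.0,"travel": [0.012,0.0051,0],"turn": [0,0,0]},{"gripper": 0.0,"travel": [0.016,0.0068,0],"turn": [0,0,0]},{"gripper": 0.0,"travel": [0.02,0.0085,0],"turn": [0,0,0]}])

```text
time_s: 7.05
tool_pos: [0.577, -0.0504, 0.0697]
tcp_rot: [-0.05, 0.999, -0.0, 0.001]
ft_force: [4.7, -0.8, -1.7]
width: 0.174
```

```bash
python3 - <<'E'
from h import *
plan([])
cv2.imwrite('pics/s7.png',cv2.resize(snapshot('side')[145:205,250:330,::-1],None,fx=9,fy=9,interpolation=cv2.INTER_CUBIC))
plan([])
E
```

```text
t 7.05 pos [ 0.577  -0.0504  0.0697] F [ 4.69 -0.85 -1.71] w 0.174 q [-0.2   0.5  -0.22  0.86 -0.   -0.3 ]
toolx yaw -3.0418864801696706 tilt [ 0.0013 -0.0005]
t 7.1 pos [ 0.5757 -0.05    0.0695] F [ 2.34  0.21 -0.83] w 0.182 q [-0.2   0.5  -0.22  0.86  0.   -0.3 ]
toolx yaw -3.041492537858132 tilt [-0.0005  0.0001]
```

View pics/s7.png

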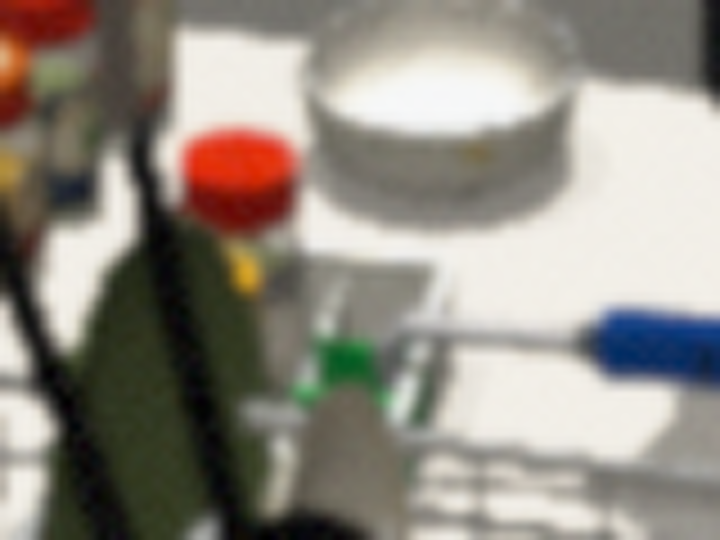

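Request:
jog_arm(steps=[{"gripper": 0.0,"travel": [0.004,0.0017,0],"turn": [0,0,0]},{"gripper": 0.0,"travel": [0.008,0.0034,0],"turn": [0,0,0]},{"gripper": 0.0,"travel": [0.012,0.0051,0],"turn": [0,0,0]},{"gripper": 0.0,"travel": [0.016,0.0068,0],"turn": [0,0,0]},{"gripper": 0.0,"travel": [0.02,0.0085,0],"turn": [0,0,0]}])

```text
time_s: 7.52
tool_pos: [0.5559, -0.0439, 0.0694]
tcp_rot: [-0.05, 0.999, -0.0, 0.0]
ft_force: [4.6, -1.1, -1.1]
width: 0.175
```

Request:
jog_arm(steps=[{"gripper": 0.0,"travel": [0.004,0.0017,0],"turn": [0,0,0]},{"gripper": 0.0,"travel": [0.008,0.0034,0],"turn": [0,0,0]},{"gripper": 0.0,"travel": [0.012,0.0051,0],"turn": [0,0,0]},{"gripper": 0.0,"travel": [0.016,0.0068,0],"turn": [0,0,0]},{"gripper": 0.0,"travel": [0.02,0.0085,0],"turn": [0,0,0]}])

```text
time_s: 7.93
tool_pos: [0.5351, -0.0373, 0.0694]
tcp_rot: [-0.05, 0.999, -0.0, 0.0]
ft_force: [4.9, -1.4, -1.5]
width: 0.177
```

```bash
python3 - <<'E'
from h import *
plan([])
cv2.imwrite('pics/s8.png',cv2.resize(snapshot('side')[135:215,250:360,::-1],None,fx=7,fy=7,interpolation=cv2.INTER_CUBIC))
cv2.imwrite('pics/t8.png',cv2.resize(snapshot('top')[110:230,290:430,::-1],None,fx=5,fy=5,interpolation=cv2.INTER_CUBIC))
plan([])
E
```

```text
t 7.9333 pos [ 0.5351 -0.0373  0.0694] F [ 4.94 -1.36 -1.48] w 0.177 q [-0.19  0.42 -0.34  0.81 -0.   -0.29]
toolx yaw -3.0416738551027502 tilt [ 0.0003 -0.0002]
t 8.0333 pos [ 0.5339 -0.0369  0.0691] F [ 1.92 -0.12  0.79] w 0.175 q [-0.19  0.42 -0.34  0.81  0.   -0.29]
toolx yaw -3.041153409184832 tilt [-0.0017  0.0005]
```

View pics/s8.png

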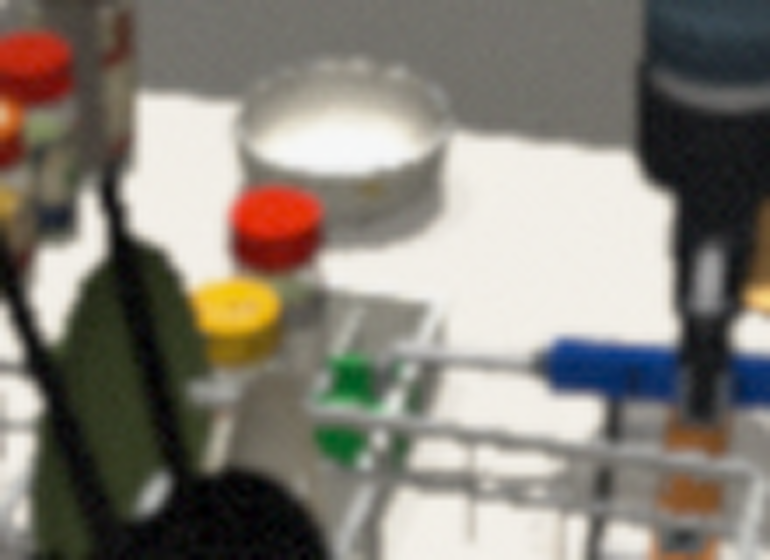

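View pics/t8.png

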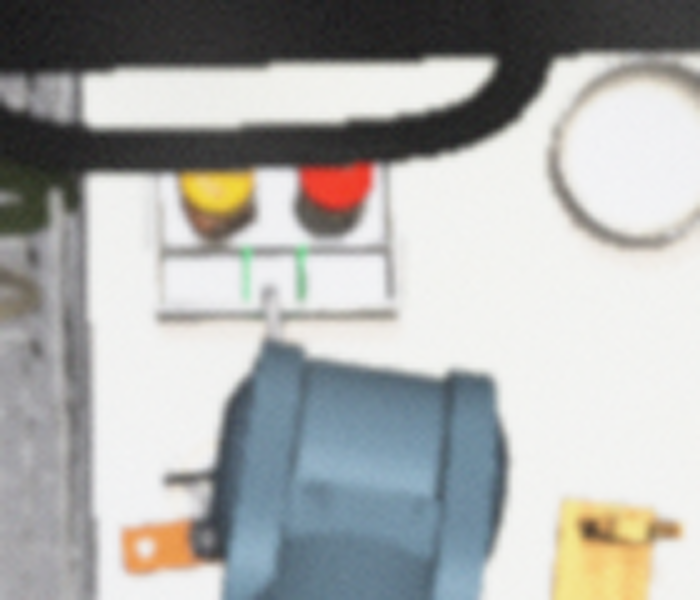

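```bash
python3 - <<'E'
from h import *
C=lambda x,y:(290+(x+.5)/5-.5,110+(y+.5)/5-.5)
f=lambda x,y,z:onz('top',*C(x,y),z)
L=f(160,312,.05);Rr=f(396,305,.05);rl=f(247,298,.048);rr=f(302,297,.048);pr=f(269,292,.07)
so=np.array([.55,-.027]);a=.09
for n,p in [('L',L),('R',Rr),('ribs',(rl+rr)/2),('prong',pr)]:
    d=p[:2]-so; print(n,np.round(p,4),'stopframe',np.round([d@[np.cos(a),np.sin(a)],d@[-np.sin(a),np.cos(a)]],4))
d=L-Rr; print('w',np.linalg.norm(d),'yaw',np.arctan2(-d[0],d[1]))
d=rl-rr; print('yaw',np.arctan2(-d[0],d[1]))
E
```

```text
L [0.6705 0.0441 0.05  ] stopframe [0.1264 0.0599]
R [ 0.6703 -0.0996  0.05  ] stopframe [ 0.1133 -0.0832]
ribs [ 0.6775 -0.026   0.048 ] stopframe [ 0.1271 -0.0105]
prong [ 0.6775 -0.022   0.07  ] stopframe [ 0.1274 -0.0064]
w 0.1437024950921026 yaw -0.0010046058174443648
yaw -0.012686880778817959
```

Request:
jog_arm(steps=[{"gripper": 0.0,"travel": [0.004,0,0],"turn": [0,0,0]},{"gripper": 0.0,"travel": [0.008,0,0],"turn": [0,0,0]},{"gripper": 0.0,"travel": [0.012,0,0],"turn": [0,0,0]},{"gripper": 0.0,"travel": [0.016,0,0],"turn": [0,0,0]},{"gripper": 0.0,"travel": [0.02,0,0],"turn": [0,0,0]}])

```text
time_s: 8.45
tool_pos: [0.5149, -0.0394, 0.0692]
tcp_rot: [-0.05, 0.999, 0.0, -0.0]
ft_force: [3.5, -0.2, -2.9]
width: 0.177
```

Request:
jog_arm(steps=[{"gripper": 0.0,"travel": [0.004,0,0],"turn": [0,0,0]},{"gripper": 0.0,"travel": [0.008,0,0],"turn": [0,0,0]},{"gripper": 0.0,"travel": [0.012,0,0],"turn": [0,0,0]},{"gripper": 0.0,"travel": [0.016,0,0],"turn": [0,0,0]},{"gripper": 0.0,"travel": [0.02,0,0],"turn": [0,0,0]}])

```text
time_s: 8.87
tool_pos: [0.495, -0.0415, 0.0693]
tcp_rot: [-0.05, 0.999, -0.0, -0.0]
ft_force: [4.0, 0.8, -2.8]
width: 0.179
```

Request:
jog_arm(steps=[{"gripper": 0.0,"travel": [0.004,0,0],"turn": [0,0,0]},{"gripper": 0.0,"travel": [0.008,0,0],"turn": [0,0,0]},{"gripper": 0.0,"travel": [0.012,0,0],"turn": [0,0,0]},{"gripper": 0.0,"travel": [0.016,0,0],"turn": [0,0,0]},{"gripper": 0.0,"travel": [0.02,0,0],"turn": [0,0,0]}])

```text
time_s: 9.28
tool_pos: [0.4752, -0.0435, 0.0693]
tcp_rot: [-0.05, 0.999, -0.0, -0.0]
ft_force: [3.7, 0.9, -3.3]
width: 0.177
```

```bash
python3 - <<'E'
from h import *
plan([])
cv2.imwrite('pics/s9.png',cv2.resize(snapshot('side')[135:215,270:380,::-1],None,fx=7,fy=7,interpolation=cv2.INTER_CUBIC))
cv2.imwrite('pics/t9.png',cv2.resize(snapshot('top')[110:230,290:430,::-1],None,fx=5,fy=5,interpolation=cv2.INTER_CUBIC))
plan([])
E
```

```text
t 9.2833 pos [ 0.4752 -0.0435  0.0693] F [ 3.7   0.86 -3.25] w 0.177 q [-0.22  0.32 -0.5   0.75 -0.   -0.32]
toolx yaw -3.0416412045365746 tilt [-0.     -0.0001]
t 9.3833 pos [ 0.4742 -0.0434  0.0691] F [ 0.43 -0.   -1.6 ] w 0.176 q [-0.22  0.32 -0.5   0.75 -0.   -0.32]
toolx yaw -3.041879833067615 tilt [-0.0018 -0.0001]
```

View pics/s9.png

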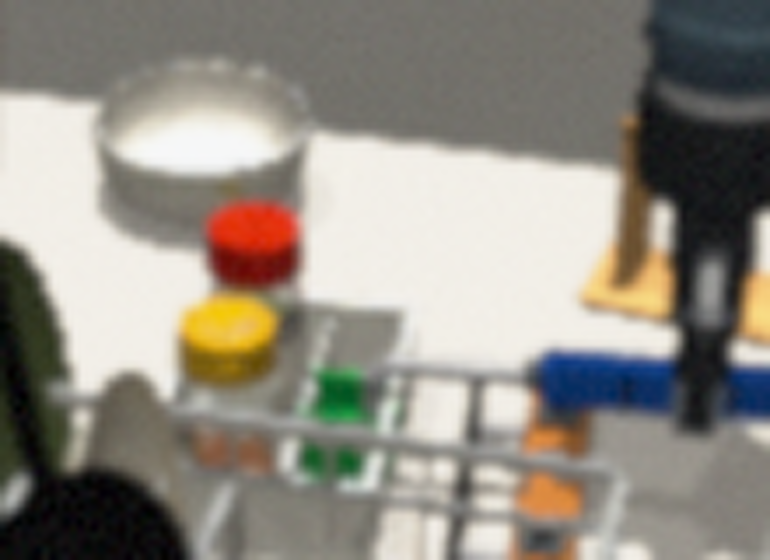

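View pics/t9.png

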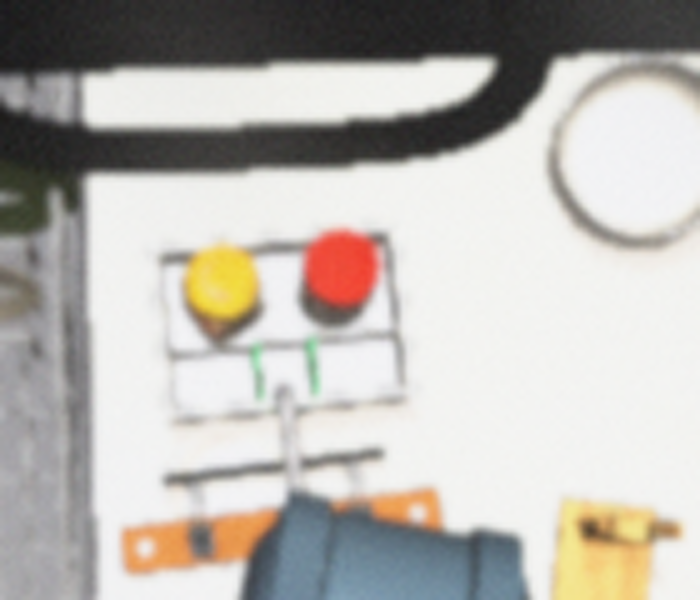

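```bash
python3 - <<'E'
from h import *
C=lambda x,y:(290+(x+.5)/5-.5,110+(y+.5)/5-.5)
f=lambda x,y,z:onz('top',*C(x,y),z)
so=np.array([.55,-.027]);a=.09
for n,x,y,z in [('footL',173,424,0),('footR',402,403,0),('rimL',173,416,.05),('rimR',402,394,.05),('padL',167,478,.028),('padR',383,452,.028)]:
    p=f(x,y,z);d=p[:2]-so; print(n,np.round(p,4),'stopframe',np.round([d@[np.cos(a),np.sin(a)],d@[-np.sin(a),np.cos(a)]],4))
E
```

```text
footL [0.6066 0.0386 0.    ] stopframe [0.0623 0.0603]
footR [ 0.6156 -0.106   0.    ] stopframe [ 0.0582 -0.0846]
rimL [0.6065 0.038  0.05  ] stopframe [0.0621 0.0596]
rimR [ 0.6158 -0.1012  0.05  ] stopframe [ 0.0588 -0.0798]
padL [0.5705 0.043  0.028 ] stopframe [0.0267 0.0679]
padR [ 0.5826 -0.0904  0.028 ] stopframe [ 0.0268 -0.0661]
```

Request:
jog_arm(steps=[{"gripper": 0.0,"travel": [0.004,0,0],"turn": [0,0,0]},{"gripper": 0.0,"travel": [0.008,0,0],"turn": [0,0,0]},{"gripper": 0.0,"travel": [0.012,0,0],"turn": [0,0,0]},{"gripper": 0.0,"travel": [0.016,0,0],"turn": [0,0,0]},{"gripper": 0.0,"travel": [0.019,0,0],"turn": [0,0,0]}])

```text
time_s: 9.8
tool_pos: [0.4562, -0.0453, 0.0693]
tcp_rot: [-0.05, 0.999, -0.0, -0.0]
ft_force: [3.6, 0.5, -3.3]
width: 0.176
```

Request:
jog_arm(steps=[{"gripper": 0.0,"travel": [0.001,0,0],"turn": [0,0,0]},{"gripper": 0.0,"travel": [0.002,0,0],"turn": [0,0,0]},{"gripper": 0.0,"travel": [0.003,0,0],"turn": [0,0,0]},{"gripper": 0.0,"travel": [0.004,0,0],"turn": [0,0,0]}])

```text
time_s: 10.13
tool_pos: [0.4528, -0.0458, 0.0693]
tcp_rot: [-0.05, 0.999, -0.0, 0.0]
ft_force: [3.2, 2.1, -3.0]
width: 0.174
```

Request:
jog_arm(steps=[{"gripper": 0.0,"travel": [0.001,0,0],"turn": [0,0,0]},{"gripper": 0.0,"travel": [0.002,0,0],"turn": [0,0,0]}])

```text
time_s: 10.3
tool_pos: [0.4509, -0.0459, 0.0693]
tcp_rot: [-0.05, 0.999, -0.0, 0.0]
ft_force: [4.1, 0.2, -3.2]
width: 0.175
```

Request:
jog_arm(steps=[{"gripper": 0.0,"travel": [0.001,0,0],"turn": [0,0,0]},{"gripper": 0.0,"travel": [0.002,0,0],"turn": [0,0,0]},{"gripper": 0.0,"travel": [0.003,0,0],"turn": [0,0,0]},{"gripper": 0.0,"travel": [0.004,0,0],"turn": [0,0,0]}])

```text
time_s: 10.63
tool_pos: [0.4467, -0.0463, 0.0693]
tcp_rot: [-0.05, 0.999, -0.0, 0.0]
ft_force: [3.2, 0.7, -2.7]
width: 0.174
```

Request:
jog_arm(steps=[{"gripper": 0.0,"travel": [0.001,0,0],"turn": [0,0,0]},{"gripper": 0.0,"travel": [0.0015,0,0],"turn": [0,0,0]}])

```text
time_s: 10.8
tool_pos: [0.4451, -0.0465, 0.0693]
tcp_rot: [-0.05, 0.999, -0.0, -0.0]
ft_force: [4.5, 0.4, -2.1]
width: 0.175
```

Request:
jog_arm(steps=[{"gripper": 0.0,"travel": [0.001,0,0],"turn": [0,0,0]},{"gripper": 0.0,"travel": [0.0015,0,0],"turn": [0,0,0]}])

```text
time_s: 10.97
tool_pos: [0.4437, -0.0467, 0.0693]
tcp_rot: [-0.05, 0.999, -0.0, 0.0]
ft_force: [4.9, 0.2, -3.4]
width: 0.175
```

Request:
jog_arm(steps=[{"gripper": 0.0,"travel": [0.0005,0,0],"turn": [0,0,0]},{"gripper": 0.0,"travel": [0.001,0,0],"turn": [0,0,0]}])

```text
time_s: 11.13
tool_pos: [0.4432, -0.0467, 0.0694]
tcp_rot: [-0.05, 0.999, -0.0, 0.0]
ft_force: [5.7, 0.4, -3.5]
width: 0.178
```

Request:
jog_arm(steps=[{"gripper": 0.0,"travel": [0.0005,0,0],"turn": [0,0,0]},{"gripper": 0.0,"travel": [0.001,0,0],"turn": [0,0,0]}])

```text
time_s: 11.3
tool_pos: [0.4428, -0.0468, 0.0695]
tcp_rot: [-0.05, 0.999, 0.0, 0.001]
ft_force: [7.3, 0.1, -6.1]
width: 0.177
```

Request:
jog_arm(steps=[{"gripper": 0.0,"travel": [0.0005,0,0],"turn": [0,0,0]},{"gripper": 0.0,"travel": [0.001,0,0],"turn": [0,0,0]}])

```text
time_s: 11.47
tool_pos: [0.4425, -0.0469, 0.0697]
tcp_rot: [-0.05, 0.999, 0.0, 0.002]
ft_force: [7.2, 0.4, -4.3]
width: 0.175
```

```bash
python3 - <<'E'
from h import *
plan([])
cv2.imwrite('pics/s10.png',cv2.resize(snapshot('side')[135:215,290:400,::-1],None,fx=7,fy=7,interpolation=cv2.INTER_CUBIC))
cv2.imwrite('pics/t10.png',cv2.resize(snapshot('top')[110:230,290:430,::-1],None,fx=5,fy=5,interpolation=cv2.INTER_CUBIC))
plan([])
E
```

```text
t 11.4667 pos [ 0.4425 -0.0469  0.0697] F [ 7.25  0.43 -4.32] w 0.175 q [-0.25  0.26 -0.58  0.72  0.   -0.35]
toolx yaw -3.0413327546434705 tilt [0.0032 0.0003]
t 11.5667 pos [ 0.4425 -0.0469  0.0698] F [ 6.59  0.82 -4.49] w 0.18 q [-0.25  0.26 -0.58  0.72  0.   -0.35]
toolx yaw -3.0412879280753047 tilt [0.0033 0.0002]
```

View pics/s10.png

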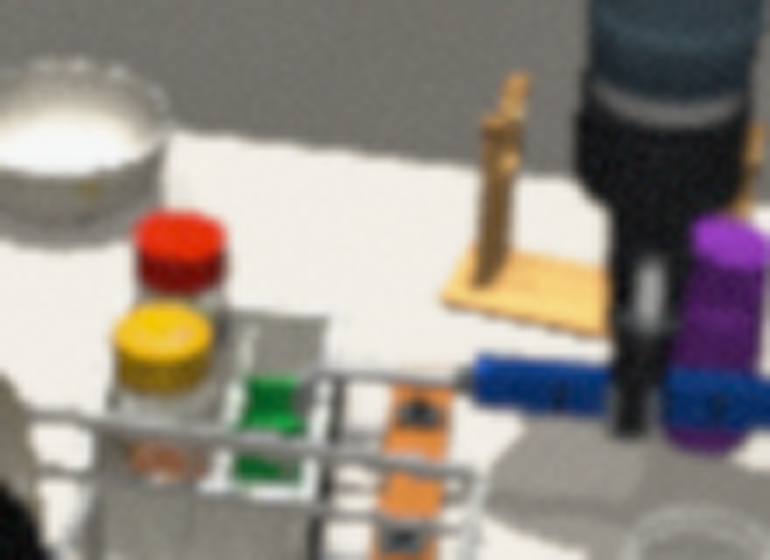

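View pics/t10.png

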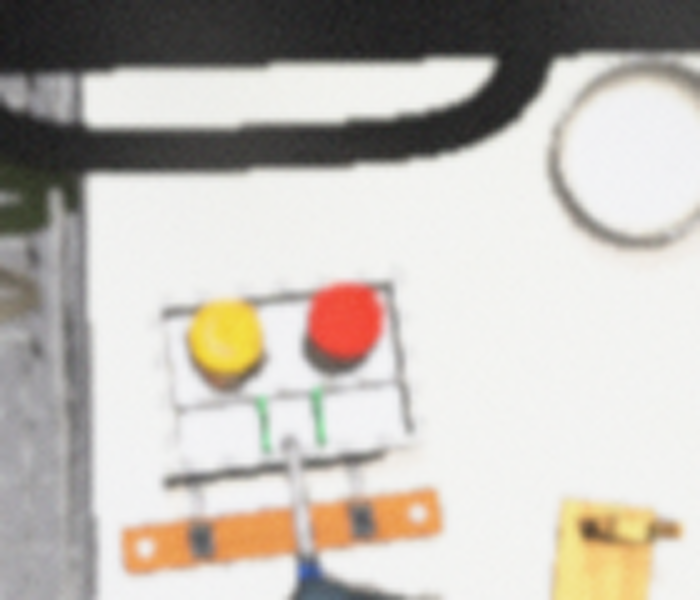

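Request:
jog_arm(steps=[{"gripper": 0.0,"travel": [0.0007,0,0],"turn": [0,0,0]},{"gripper": 0.0,"travel": [0.0015,0,0],"turn": [0,0,0]},{"gripper": 0.0,"travel": [0.0015,0,0],"turn": [0,0,0]}])

```text
time_s: 11.82
tool_pos: [0.442, -0.0471, 0.07]
tcp_rot: [-0.05, 0.999, 0.0, 0.003]
ft_force: [9.0, 1.3, -5.9]
width: 0.177
```

Request:
jog_arm(steps=[{"gripper": 0.0,"travel": [0.0007,0,0],"turn": [0,0,0]},{"gripper": 0.0,"travel": [0.0015,0,0],"turn": [0,0,0]},{"gripper": 0.0,"travel": [0.0015,0,0],"turn": [0,0,0]}])

```text
time_s: 12.07
tool_pos: [0.4414, -0.0472, 0.07]
tcp_rot: [-0.05, 0.999, 0.0, 0.003]
ft_force: [12.1, 1.8, -7.9]
width: 0.178
```

Request:
jog_arm(steps=[{"gripper": 0.0,"travel": [0.0005,0,0],"turn": [0,0,0]},{"gripper": 0.0,"travel": [0.0005,0,0],"turn": [0,0,0]},{"gripper": 0.0,"travel": [0.0005,0,0],"turn": [0,0,0]},{"gripper": 0.0,"travel": [0.0005,0,0],"turn": [0,0,0]},{"gripper": 0.0,"travel": [0.0005,0,0],"turn": [0,0,0]}])

```text
time_s: 12.48
tool_pos: [0.4413, -0.0474, 0.0705]
tcp_rot: [-0.05, 0.999, -0.0, 0.004]
ft_force: [10.6, 1.5, -3.5]
width: 0.182
```

Request:
jog_arm(steps=[{"gripper": 0.0,"travel": [0.0003,0,0],"turn": [0,0,0]},{"gripper": 0.0,"travel": [0.0003,0,0],"turn": [0,0,0]},{"gripper": 0.0,"travel": [0.0003,0,0],"turn": [0,0,0]},{"gripper": 0.0,"travel": [0.0003,0,0],"turn": [0,0,0]},{"gripper": 0.0,"travel": [0.0003,0,0],"turn": [0,0,0]}])

```text
time_s: 12.9
tool_pos: [0.4412, -0.0474, 0.0705]
tcp_rot: [-0.05, 0.999, 0.0, 0.004]
ft_force: [11.2, 1.5, -4.9]
width: 0.172
```

```bash
python3 - <<'E'
from h import *
plan([])
cv2.imwrite('pics/t11.png',cv2.resize(snapshot('top')[160:230,305:395,::-1],None,fx=8,fy=8,interpolation=cv2.INTER_CUBIC))
cv2.imwrite('pics/s11.png',cv2.resize(snapshot('side')[135:215,290:400,::-1],None,fx=7,fy=7,interpolation=cv2.INTER_CUBIC))
plan([])
E
```

```text
t 12.9 pos [ 0.4412 -0.0474  0.0705] F [11.22  1.49 -4.9 ] w 0.172 q [-0.25  0.26 -0.59  0.72  0.   -0.35]
toolx yaw -3.040918129002884 tilt [0.008  0.0004]
t 13.0 pos [ 0.4412 -0.0474  0.0706] F [10.62  1.66 -5.04] w 0.178 q [-0.25  0.26 -0.59  0.72  0.   -0.35]
toolx yaw -3.04095667962868 tilt [0.0079 0.0004]
```

View pics/t11.png

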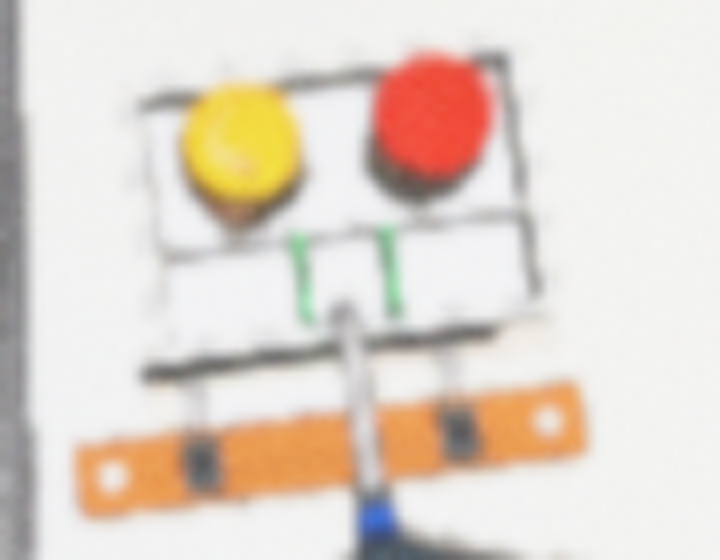

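View pics/s11.png

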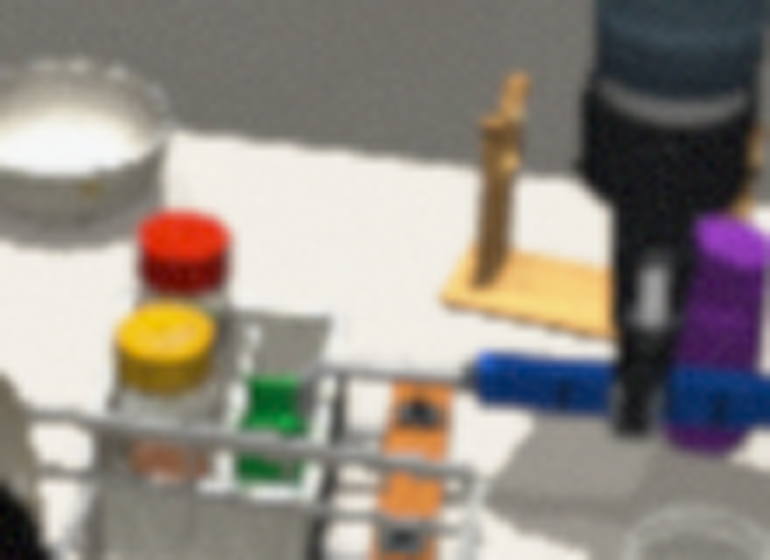

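Request:
jog_arm(steps=[{"gripper": 0.0,"travel": [0.0005,0,0],"turn": [0,0,0]},{"gripper": 0.0,"travel": [0.001,0,0],"turn": [0,0,0]},{"gripper": 0.0,"travel": [0.0013,0,0],"turn": [0,0,0]},{"gripper": 0.0,"travel": [0.0013,0,0],"turn": [0,0,0]},{"gripper": 0.0,"travel": [0.0013,0,0],"turn": [0,0,0]}])

```text
time_s: 13.42
tool_pos: [0.4411, -0.0476, 0.0707]
tcp_rot: [-0.05, 0.999, 0.0, 0.005]
ft_force: [13.9, 2.6, -7.7]
width: 0.18
```

Request:
jog_arm(steps=[{"gripper": 0.0,"travel": [0.0003,0,0],"turn": [0,0,0]},{"gripper": 0.0,"travel": [0.0003,0,0],"turn": [0,0,0]},{"gripper": 0.0,"travel": [0.0003,0,0],"turn": [0,0,0]},{"gripper": 0.0,"travel": [0.0003,0,0],"turn": [0,0,0]}])

```text
time_s: 13.75
tool_pos: [0.441, -0.0476, 0.0708]
tcp_rot: [-0.05, 0.999, 0.0, 0.005]
ft_force: [15.2, 3.3, -6.6]
width: 0.178
```

Request:
jog_arm(steps=[{"gripper": 0.0,"travel": [-0.001,0,0],"turn": [0,0,0]},{"gripper": 0.0,"travel": [-0.002,0,0],"turn": [0,0,0]},{"gripper": 0.0,"travel": [-0.003,0,0],"turn": [0,0,0]},{"gripper": 0.0,"travel": [-0.004,0,0],"turn": [0,0,0]},{"gripper": 0.0,"travel": [-0.005,0,0],"turn": [0,0,0]}])

```text
time_s: 14.17
tool_pos: [0.4419, -0.0471, 0.07]
tcp_rot: [-0.05, 0.999, -0.0, 0.001]
ft_force: [3.8, 0.3, 0.4]
width: 0.176
```

Request:
jog_arm(steps=[{"gripper": 0.0,"travel": [-0.001,0,0],"turn": [0,0,0]},{"gripper": 0.0,"travel": [-0.002,0,0],"turn": [0,0,0]},{"gripper": 0.0,"travel": [-0.003,0,0],"turn": [0,0,0]},{"gripper": 0.0,"travel": [-0.004,0,0],"turn": [0,0,0]},{"gripper": 0.0,"travel": [-0.004,0,0],"turn": [0,0,0]}])

```text
time_s: 14.58
tool_pos: [0.4429, -0.0463, 0.0686]
tcp_rot: [-0.05, 0.999, 0.0, -0.002]
ft_force: [0.8, -0.0, -0.9]
width: 0.175
```

```bash
python3 - <<'E'
from h import *
plan([])
cv2.imwrite('pics/t12.png',cv2.resize(snapshot('top')[160:230,305:395,::-1],None,fx=8,fy=8,interpolation=cv2.INTER_CUBIC))
E
```

```text
t 14.5833 pos [ 0.4429 -0.0463  0.0686] F [ 0.78 -0.02 -0.89] w 0.175 q [-0.25  0.27 -0.58  0.73 -0.   -0.35]
toolx yaw -3.0416855645018233 tilt [-0.0031  0.0002]
```

View pics/t12.png

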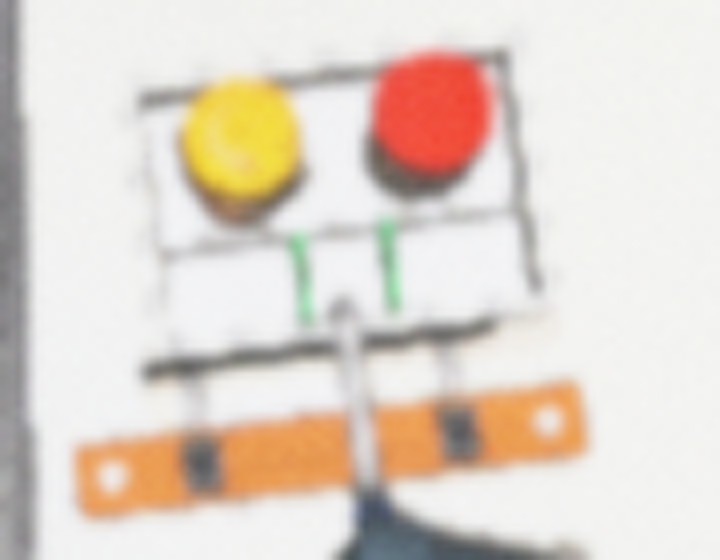

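Request:
jog_arm(steps=[{"gripper": 0.0,"travel": [-0.003,0,0],"turn": [0,0,0]},{"gripper": 0.0,"travel": [-0.006,0,0],"turn": [0,0,0]},{"gripper": 0.0,"travel": [-0.009,0,0],"turn": [0,0,0]},{"gripper": 0.0,"travel": [-0.011,0,0],"turn": [0,0,0]},{"gripper": 0.0,"travel": [-0.011,0,0],"turn": [0,0,0]}])

```text
time_s: 15.05
tool_pos: [0.4559, -0.0455, 0.0693]
tcp_rot: [-0.05, 0.999, -0.0, 0.0]
ft_force: [-0.3, -1.1, -1.1]
width: 0.179
```

```bash
python3 - <<'E'
from h import *
plan([])
cv2.imwrite('pics/t13.png',cv2.resize(snapshot('top')[160:230,305:395,::-1],None,fx=8,fy=8,interpolation=cv2.INTER_CUBIC))
cv2.imwrite('pics/s13.png',cv2.resize(snapshot('side')[135:215,290:400,::-1],None,fx=7,fy=7,interpolation=cv2.INTER_CUBIC))
E
```

```text
t 15.05 pos [ 0.4559 -0.0455  0.0693] F [-0.27 -1.11 -1.08] w 0.179 q [-0.24  0.29 -0.55  0.73 -0.   -0.34]
toolx yaw -3.0414936129135732 tilt [ 0.0002 -0.0002]
```

View pics/t13.png

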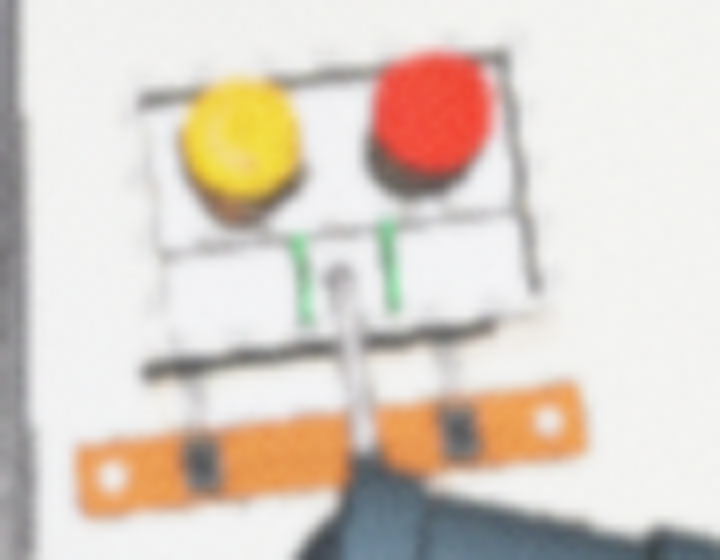

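View pics/s13.png

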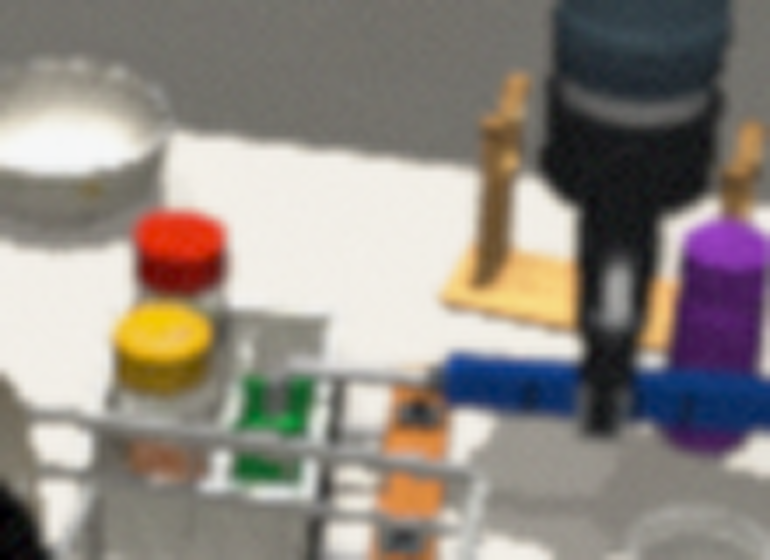

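Request:
jog_arm(steps=[{"gripper": 0.0,"travel": [0,0,-0.008],"turn": [0,0,0]},{"gripper": 0.0,"travel": [0,0,-0.018],"turn": [0,0,0]},{"gripper": 0.0,"travel": [0,0,-0.03],"turn": [0,0,0]},{"gripper": 0.0,"travel": [0,0,-0.05],"turn": [0,0,0]},{"gripper": 0.0,"travel": [0,0,-0.07],"turn": [0,0,0]}])

```text
time_s: 15.57
tool_pos: [0.4544, -0.0453, 0.1401]
tcp_rot: [-0.05, 0.999, 0.0, -0.001]
ft_force: [0.8, -0.6, -1.3]
width: 0.176
```

Request:
jog_arm(steps=[{"gripper": 0.0,"travel": [0,0,-0.03],"turn": [0,0,0]},{"gripper": 0.0,"travel": [0,0,-0.03],"turn": [0,0,0]},{"gripper": 0.0,"travel": [0,0,-0.03],"turn": [0,0,0]}])

```text
time_s: 15.82
tool_pos: [0.4569, -0.0459, 0.1715]
tcp_rot: [-0.05, 0.999, -0.001, 0.002]
ft_force: [0.8, 0.5, -1.8]
width: 0.175
```

```bash
python3 - <<'E'
from h import *
plan([(.4732,-.2216,.165,-.1445)])
im=snapshot('top'); cv2.imwrite('pics/t14.png',cv2.resize(im[160:230,305:395,::-1],None,fx=8,fy=8,interpolation=cv2.INTER_CUBIC))
im=snapshot('side');cv2.imwrite('pics/s14.png',cv2.resize(im[115:215,290:430,::-1],None,fx=5.5,fy=5.5,interpolation=cv2.INTER_CUBIC))
s=sense(); T=R.from_quat(s['tcp_rot']).as_matrix(); p=np.array(s['tool_pos'])
for n,o in [('grip',(0,0,-.002)),('bend',(-.15,0,-.002)),('tip',(-.15,0,.053)),('rear',(.085,0,-.002)),('front',(-.075,0,-.002))]:
    w=p+T@np.array(o); print(n,np.round((proj('side',w)-[290,115]+.5)*5.5-.5,1))
E
```

```text
t 15.8167 pos [ 0.4569 -0.0459  0.1715] F [ 0.84  0.53 -1.78] w 0.175 q [-0.24  0.18 -0.39  1.   -0.   -0.34]
toolx yaw -3.0416597268659524 tilt [ 0.0047 -0.0013]
travel [ 0.0014 -0.1765  0.0068] turn [-0.07  0.27 14.  ]
grip [487.8 267. ]
bend [216.2 246.3]
tip [213.5 329.8]
rear [644.2 278.8]
front [351.3 256.6]
```

View pics/s14.png

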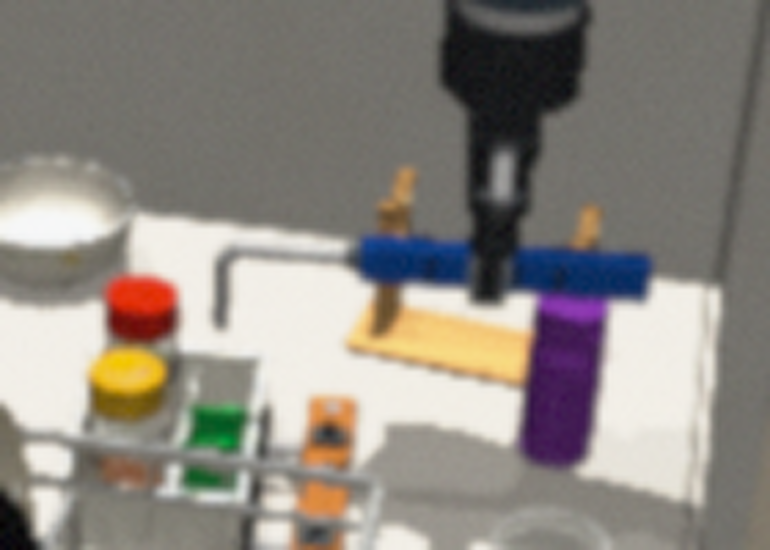

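View pics/t14.png

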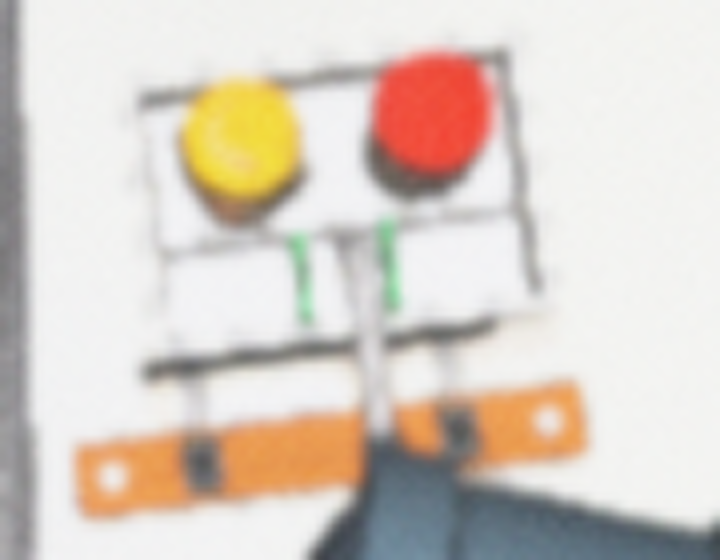

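Request:
jog_arm(steps=[{"gripper": 0.0,"travel": [0,-0.03,0],"turn": [0,0,2]},{"gripper": 0.0,"travel": [0,-0.068,0],"turn": [0,0,5]},{"gripper": 0.0,"travel": [0,-0.106,0],"turn": [0,0,8]},{"gripper": 0.0,"travel": [0,-0.144,0],"turn": [0,0,11]},{"gripper": 0.0,"travel": [0.001,-0.17,0],"turn": [0,0,13]}])

```text
time_s: 16.33
tool_pos: [0.4706, -0.2173, 0.1678]
tcp_rot: [0.065, 0.998, -0.0, -0.001]
ft_force: [0.4, -0.0, -2.0]
width: 0.18
```

Request:
jog_arm(steps=[{"gripper": 0.0,"travel": [0,-0.005,0],"turn": [0,0,1]},{"gripper": 0.0,"travel": [0,-0.005,0],"turn": [0,0,1]},{"gripper": 0.0,"travel": [0,-0.005,0],"turn": [0,0,1]},{"gripper": 0.0,"travel": [0,-0.005,0],"turn": [0,0,1]}])

```text
time_s: 16.67
tool_pos: [0.4698, -0.218, 0.1685]
tcp_rot: [0.071, 0.997, 0.001, -0.001]
ft_force: [0.1, 0.0, -2.1]
width: 0.173
```

```bash
python3 - <<'E'
from h import *
plan([(.4732,-.2216,.13,-.1445),(.4732,-.2216,.0847,-.1445)])
s=sense();cv2.imwrite('pics/w15.png',snapshot('wrist')[:,:,::-1])
im=snapshot('side');cv2.imwrite('pics/s15.png',cv2.resize(im[95:195,310:450,::-1],None,fx=5.5,fy=5.5,interpolation=cv2.INTER_CUBIC))
import json;json.dump({k:np.array(v).tolist() for k,v in s.items()},open('w15.json','w'))
E
```

```text
t 16.6667 pos [ 0.4698 -0.218   0.1685] F [ 0.12  0.   -2.14] w 0.173 q [-0.56  0.3  -0.24  1.03  0.   -0.41]
toolx yaw 2.998859462039135 tilt [-0.0019  0.0017]
travel [-0.0039 -0.0032  0.0384] turn [ 0.08 -0.12  0.1 ]
travel [-0.004  -0.0032  0.0837] turn [ 0.08 -0.12  0.1 ]
```

View pics/w15.png

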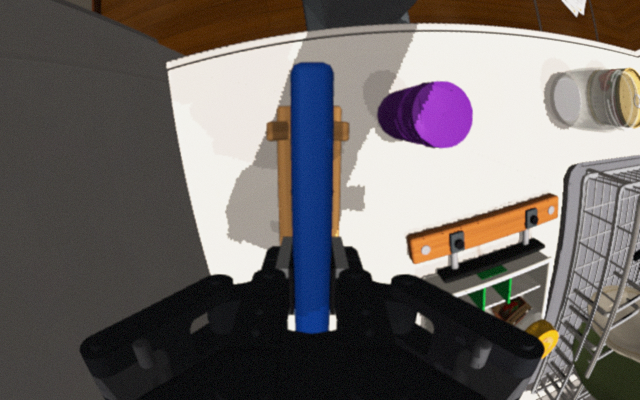

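View pics/s15.png

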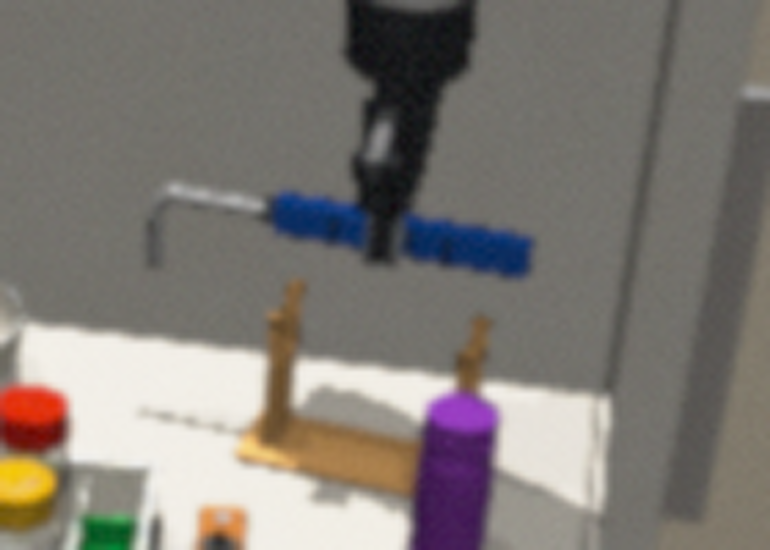

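Request:
jog_arm(steps=[{"gripper": 0.0,"travel": [-0.004,-0.003,0.01],"turn": [0,0,0]},{"gripper": 0.0,"travel": [-0.004,-0.003,0.025],"turn": [0,0,0]},{"gripper": 0.0,"travel": [-0.004,-0.003,0.04],"turn": [0,0,0]},{"gripper": 0.0,"travel": [-0.004,-0.003,0.04],"turn": [0,0,0]},{"gripper": 0.0,"travel": [-0.004,-0.003,0.04],"turn": [0,0,0]}])

```text
time_s: 17.18
tool_pos: [0.4734, -0.2222, 0.1282]
tcp_rot: [0.072, 0.997, 0.001, -0.001]
ft_force: [0.0, -0.4, -1.9]
width: 0.177
```

```bash
python3 - <<'E'
from h import *
plan([(.4732,-.2216,.1,-.1445),(.4732,-.2216,.0847,-.1445)])
E
```

```text
t 17.1833 pos [ 0.4734 -0.2222  0.1282] F [ 0.04 -0.41 -1.92] w 0.177 q [-0.56  0.34 -0.29  0.94 -0.   -0.42]
toolx yaw 2.9980989539950764 tilt [-0.0024  0.0014]
travel [0.0002 0.0005 0.0282] turn [ 0.06 -0.15  0.06]
travel [0.0002 0.0005 0.0435] turn [ 0.06 -0.15  0.06]
```

Request:
jog_arm(steps=[{"gripper": 0.0,"travel": [0,0.0005,0.008],"turn": [0,0,0]},{"gripper": 0.0,"travel": [0,0.0005,0.018],"turn": [0,0,0]},{"gripper": 0.0,"travel": [0,0.0005,0.028],"turn": [0,0,0]},{"gripper": 0.0,"travel": [0,0.0005,0.035],"turn": [0,0,0]},{"gripper": 0.0,"travel": [0,0.0005,0.035],"turn": [0,0,0]}])

```text
time_s: 17.6
tool_pos: [0.4729, -0.2219, 0.0923]
tcp_rot: [0.072, 0.997, 0.001, -0.002]
ft_force: [-0.2, 0.8, -0.9]
width: 0.176
```

Request:
jog_arm(steps=[{"gripper": 0.0,"travel": [0,0,0.003],"turn": [0,0,0]},{"gripper": 0.0,"travel": [0,0,0.006],"turn": [0,0,0]},{"gripper": 0.0,"travel": [0,0,0.007],"turn": [0,0,0]},{"gripper": 0.0,"travel": [0,0,0.007],"turn": [0,0,0]}])

```text
time_s: 17.93
tool_pos: [0.4743, -0.2227, 0.0872]
tcp_rot: [0.072, 0.997, -0.0, 0.0]
ft_force: [-0.8, 0.3, -1.4]
width: 0.173
```

```bash
python3 - <<'E'
from h import *
plan([(.4732,-.2216,.0847,-.1445)])
im=snapshot('side');cv2.imwrite('pics/s16.png',cv2.resize(im[95:195,310:450,::-1],None,fx=5.5,fy=5.5,interpolation=cv2.INTER_CUBIC))
E
```

```text
t 17.9333 pos [ 0.4743 -0.2227  0.0872] F [-0.76  0.26 -1.43] w 0.173 q [-0.56  0.38 -0.35  0.84 -0.   -0.42]
toolx yaw 2.9971526989339923 tilt [-0.     -0.0001]
travel [0.0012 0.001  0.0025] turn [-0.  0.  0.]
```

View pics/s16.png

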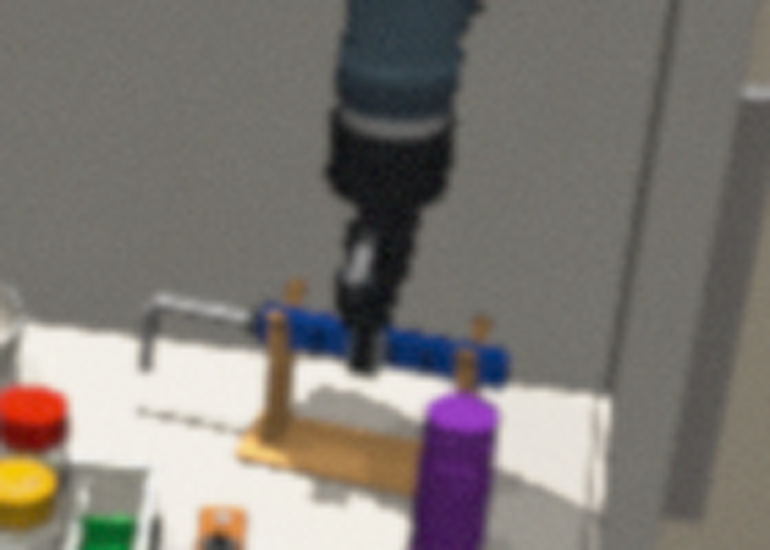

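Handle is in both forks. I lower it the last bit and open.

Request:
jog_arm(steps=[{"gripper": 0.0,"travel": [0.001,0.001,0.0015],"turn": [0,0,0]},{"gripper": 0.0,"travel": [0.001,0.001,0.003],"turn": [0,0,0]},{"gripper": 0.0,"travel": [0.001,0.001,0.003],"turn": [0,0,0]}])

```text
time_s: 18.23
tool_pos: [0.4735, -0.2216, 0.0847]
tcp_rot: [0.072, 0.997, -0.0, 0.0]
ft_force: [-0.5, -0.4, 1.0]
width: 0.175
```

Request:
jog_arm(steps=[{"gripper": 0.0,"travel": [0,0,0.001],"turn": [0,0,0]},{"gripper": 0.0,"travel": [0,0,0.001],"turn": [0,0,0]}])

```text
time_s: 18.4
tool_pos: [0.4736, -0.2216, 0.0846]
tcp_rot: [0.072, 0.997, -0.0, 0.0]
ft_force: [-3.9, 1.7, 9.5]
width: 0.173
```

Request:
jog_arm(steps=[{"gripper": 0.03,"travel": [0,0,0],"turn": [0,0,0]},{"gripper": 0.04,"travel": [0,0,0],"turn": [0,0,0]},{"gripper": 0.06,"travel": [0,0,0],"turn": [0,0,0]},{"gripper": 0.07,"travel": [0,0,0],"turn": [0,0,0]},{"gripper": 0.07,"travel": [0,0,0],"turn": [0,0,0]}])

```text
time_s: 18.82
tool_pos: [0.4734, -0.2216, 0.0831]
tcp_rot: [0.072, 0.997, -0.0, -0.0]
ft_force: [0.3, 0.9, 0.0]
width: 0.815
```

Request:
jog_arm(steps=[{"gripper": 0.075,"travel": [0,0,0],"turn": [0,0,0]},{"gripper": 0.075,"travel": [0,0,-0.005],"turn": [0,0,0]},{"gripper": 0.075,"travel": [0,0,-0.02],"turn": [0,0,0]},{"gripper": 0.075,"travel": [0,0,-0.05],"turn": [0,0,0]},{"gripper": 0.075,"travel": [0,0,-0.085],"turn": [0,0,0]}])

```text
time_s: 19.23
tool_pos: [0.4717, -0.2205, 0.1676]
tcp_rot: [0.072, 0.997, 0.001, -0.002]
ft_force: [1.6, -0.6, 0.0]
width: 0.878
```

Request:
jog_arm(steps=[{"gripper": 0.075,"travel": [0.02,0,-0.03],"turn": [0,0,0]},{"gripper": 0.075,"travel": [0.05,0,-0.04],"turn": [0,0,0]},{"gripper": 0.075,"travel": [0.08,0,-0.04],"turn": [0,0,0]},{"gripper": 0.075,"travel": [0.08,0,-0.04],"turn": [0,0,0]}])

```text
time_s: 19.57
tool_pos: [0.3897, -0.2083, 0.2089]
tcp_rot: [0.073, 0.997, 0.0, -0.002]
ft_force: [0.9, 0.8, 0.0]
width: 0.879
```

```bash
python3 - <<'E'
from h import *
plan([])
im=snapshot('top'); cv2.imwrite('pics/topF.png',im[:,:,::-1]); cv2.imwrite('pics/t17.png',cv2.resize(im[110:280,290:460,::-1],None,fx=3.5,fy=3.5,interpolation=cv2.INTER_CUBIC))
im=snapshot('side');cv2.imwrite('pics/s17.png',cv2.resize(im[95:245,220:420,::-1],None,fx=4,fy=4,interpolation=cv2.INTER_CUBIC))
E
```

```text
t 19.5667 pos [ 0.3897 -0.2083  0.2089] F [0.86 0.83 0.04] w 0.879 q [-0.63  0.13 -0.35  1.09 -0.   -0.49]
toolx yaw 2.9958333381482136 tilt [-0.0033  0.0011]
```

View pics/t17.png

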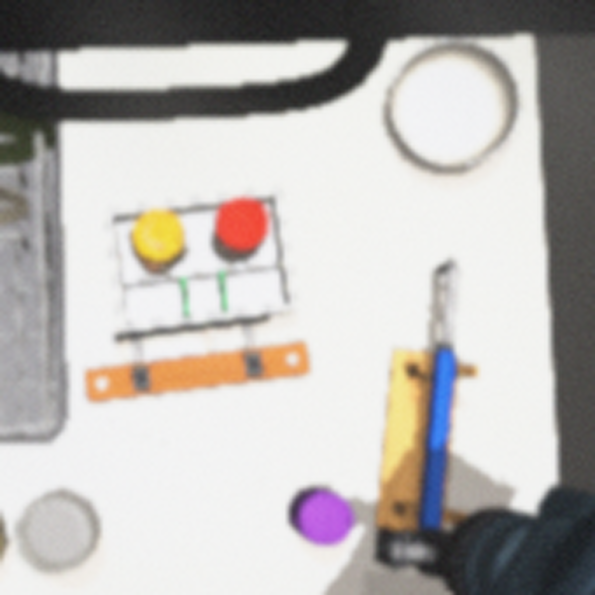

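View pics/s17.png

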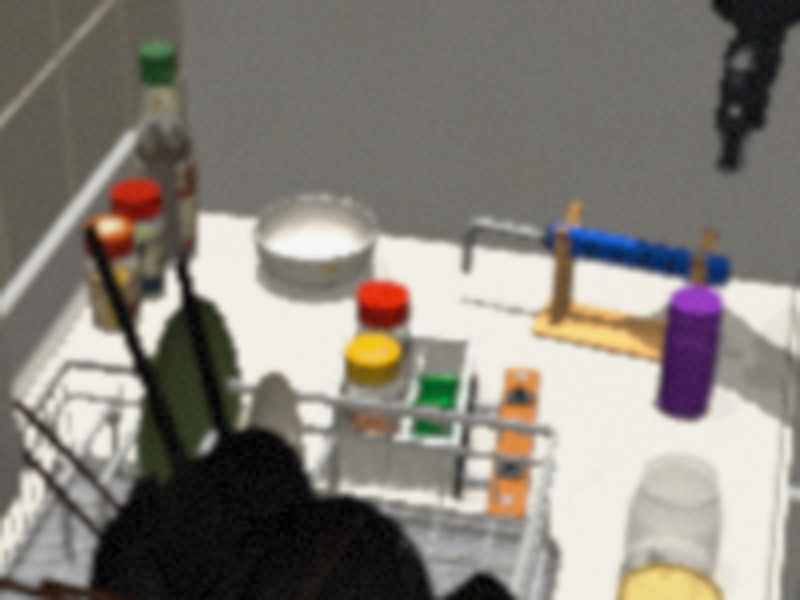

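```bash
python3 - <<'E'
from h import *
im=cv2.imread('pics/topF.png'); i0=cv2.imread('pics/top0.png')
cv2.imwrite('pics/cmp.png',cv2.resize(np.hstack([i0[185:225,310:375],im[185:225,310:375]]),None,fx=6,fy=6,interpolation=cv2.INTER_CUBIC))
C=lambda x,y:(290+(x+.5)/3.5-.5,110+(y+.5)/3.5-.5)
so=np.array([.55,-.027]);a=.09
g=lambda x,y,z:onz('top',*C(x,y),z)
# back wall inner corners, cross wall ends, ribs
P=[('backL',114,217,.05),('backR',274,198,.05),('crossL',124,286,.04),('crossR',282,268,.04),('ribL',186,316,.048),('ribR',225,310,.048),('padL',116,338,.028),('padR',268,320,.028)]
V={}
for n,x,y,z in P:
    p=g(x,y,z);V[n]=p;d=p[:2]-so;print(n,np.round(p[:2],4),np.round([d@[np.cos(a),np.sin(a)],d@[-np.sin(a),np.cos(a)]],4))
for k in ('back','cross','rib','pad'):
    d=V[k+'L']-V[k+'R'];print(k,np.arctan2(-d[0],d[1]))
E
```

```text
backL [0.6715 0.0422] [0.1272 0.058 ]
backR [ 0.6839 -0.0975] [ 0.127  -0.0823]
crossL [0.6119 0.0353] [0.0673 0.0565]
crossR [ 0.6236 -0.1031] [ 0.0664 -0.0824]
ribL [ 0.5833 -0.0177] [0.034  0.0062]
ribR [ 0.5875 -0.0516] [ 0.0352 -0.0279]
padL [0.5674 0.0437] [0.0237 0.0689]
padR [ 0.5793 -0.0903] [ 0.0235 -0.0657]
back 0.08840269749216063
cross 0.08397145386970889
rib 0.12351974886112553
pad 0.08869214593335042
```

View pics/cmp.png

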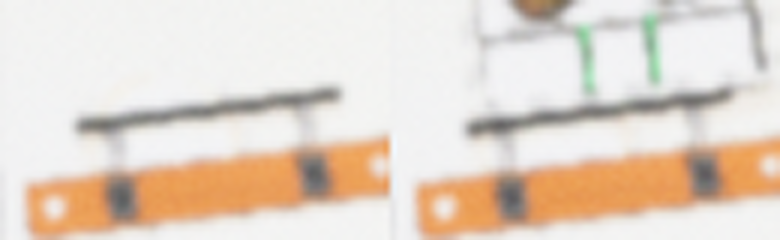

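```bash
python3 - <<'E'
from plant import *
sign_off()
E
```

```text
the job is handed in; nothing more can be done
```

I took the hook from its cradle, dropped its prong into the green pocket and drew the caddy to the stop at about 50 mm/s, slowing to about 5–10 mm/s for the contact. I pressed it home, eased off, lifted the prong clear and hung the hook back. The job is handed in at about 20 s of the 72 s; no verdict was reported.

- **Caddy:** its back and cross walls stand within 0.005 rad of the pad's direction. A coarser reading from the ribs was about 0.035 rad off. It sits about 12 mm to the right of the stop's centre, against 30 mm allowed.
- **Pad contact:** the pad looks about 1 mm pushed in compared with the first picture, so the caddy should still be touching it. I could only see this, not measure the remaining force.
- **Pressing force:** the wrist read 14–15 N at the peak, including about 4 N of sliding friction. That puts about 10 N on the pad, worked out rather than measured there.
- **Hook:** it lies in both forks with the prong the same way, and in the pictures it looks the same as at the start. I set it down with the tool within 1 mm of where it was gripped.
- **Everything else:** both jars are upright. In the last pictures the bowl and glass jar are where they were. I did not measure the tin, garlic and lemon again, but the arm never went near them.

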